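# Hang the gauge over the piston and set the clamp screw

### The arm

A 6-joint arm with a two-finger parallel gripper is mounted at the origin on the work surface. World frame = base frame: x ahead of the robot, y to its left, z up, the work surface at z = 0. Lengths are in mm, angles in degrees, forces in N, time in s.
With the tool pointing down it reaches from about 350 to 850 mm from the base axis. Payload 8.1 kg.
Tool frame: the origin (TCP) lies midway between the tips of the shut fingers; the grasp point (between the pads) lies 19 mm behind it; z points along the fingers, y is the direction in which the jaws open and shut (so a half turn about z gives the same grasp; the last joint's range is limited). The gripper opens to 85 mm and grips with 20 to 120 N. Pads are 22 mm wide; open, the fingers measure 114 mm over their backs; the gripper's body (76 mm by 85 mm) begins 54 mm behind the grasp point. The pads swing forward as they close: fully open they stand 13 mm farther back than shut.
Start: joints at [69.706, 7.471, 85.268, -0, 87.261, -4.893], TCP at [159.323, 578.465, 194.892] pointing down, gripper open.
Joint ranges: [-169.43, 169.43], [-51.17, 129.36], [1.28, 143.12], [-76.62, 256.62], [0, 156.53], [-152.29, 152.29]. Speed limits (degrees/s): [136.94, 136.94, 159.86, 180, 180, 180].

### API

Orientations are given as [roll, pitch, yaw] about the fixed x, y, z axes, in that order (R = Rz(yaw) Ry(pitch) Rx(roll)).
In Python, from bench import r gives the robot as it stands.
- The arm moves only by the shell command python3 -m jog 'ROWS' [FORCE]. ROWS is JSON, a list of rows, each a list of 5 numbers: the shift along the tool's x, y, z in m, then the turn about the tool's z in rad, then the opening, from 0 (shut) to 1 (fully open). A call has 1 to 20 rows; each row is the pose to reach, as a shift and turn from the pose measured when the call began, along the tool's axes at that moment; what a row does not reach only later rows make up. A row lasts 1/10 s, in which the tool goes at most 50 mm and 8.59 degrees, less where a joint would pass 70% of its speed; a pose out of reach is approached as far as the arm can. A call with a gripper value outside its range is refused whole. The fingers move at their own pace and stop on an object; FORCE is the grip in N (left out, the last holds). Time passes only in rows, so rows that repeat a pose let the fingers close. It gives the time, the measured TCP pose, the force and the opening at its end, in the units of the state.
- r.sense(): the state, without advancing time (a new reading comes with each control period).
- r.snapshot(name): name is "scene" or "top" or "wrist"; returns a dict with "pixels" (400x640x3 uint8, red, green, blue), "K" (3x3 intrinsics, pixels), "R" (3x3) and "t" (3): a world point X has camera coordinates R X + t. Camera axes: x right, y down, z forward; pixel columns grow to the right and rows downward; lengths in mm; the calibration is good to about 2 mm. The wrist camera is an equidistant fisheye: a pixel r from the principal point sees the ray r / f radians off the axis. A picture is of the moment at which its call begins. There is no depth.
- r.hand_in(): hands the job in, once; it reports no verdict.
The state is a dict: "time": time; "joint_pos": joint angles; "qd": joint speeds; "joint_efforts": joint torques, N m; "tool_pos": TCP position; "tcp_rot": TCP orientation; "ft_force": force on the tool from outside, world axes, zero at the start; "wrist_torque": the same for the moment, N m; "finger_gap": finger opening in mm.
Only numpy, scipy, OpenCV 4.12 (cv2) and the standard library are available. Lean on these libraries where they do the work, as an engineer would, in place of code of your own. Each camera call takes 0.05 s, during which the arm holds its last target.

### The job

Set up the piston check: hook the dial-gauge hanger over the horizontal rail at its green loading end, slide it along the rail to the red ring above the piston and let go of it there. Then turn the clamp thumbscrew clockwise until it seats, back it off a quarter turn so the piston can just be turned, and finish still gripping the thumbscrew there, so that the locknut can be tightened. Do not disturb the loose oil can, piston, wrench and carton.

Things in the scene. Friction and masses are not known exactly. Their poses are not given: they have to be found in the camera images.
- hanger: Loose dial-gauge hanger, about 0.35 kg, 185 mm tall, standing upright on the bench. Origin: centre of its underside, z up; its y axis is to lie along the rail, either way round; dial faces +x. Foot plate 56 (x) x 60 (y) x 10 mm; dial 56 mm across, z 18 to 74; long leg on the -x side; above it an open mouth, then a saddle and a blue grip block. It hangs by itself, foot 102 mm above the bench.
- saddle (a point): On the hanger (same axes): middle of the underside of the saddle's crown, which rests on the rail; 130 mm above the hanger's origin. The saddle is an inverted U, 22 mm wide inside (x), 30 mm long (y); its short +x leg ends 18 mm below this point. The mouth below that leg, 38 mm high down to the dial, opens to +x: bring it over the rail sideways (towards +x), then lower.
- hanger_grip (a point): On the hanger (same axes): where to grip the blue block, 165 mm above the hanger's origin. The block is 20 (x) x 24 (y) mm and stands from 140 to 185 mm above the origin, on the saddle's crown.
- rail_mid (a point): Middle of the fixed rail, on its axis: steel bar 12 mm in diameter, 226 mm above the bench, running along this point's y axis 250 mm each way to a post; x points away from the robot, z up. A hanging hanger's saddle point is 6 mm above the axis. The bar is clear from post to post, with no stops.
- loading_end (a point): Middle of the green band, 50 mm long, on the rail (on its axis), 150 mm along the rail's +y from its middle: where the hanger is hooked on. Same axes as rail_mid.
- mark (a point): Middle of the red ring, 12 mm wide, painted round the rail (on its axis): where the saddle's middle must be brought. It lies 120 to 240 mm along the rail's -y from the loading end, above the clamped piston, whose top is 80 mm above the bench. Same axes as rail_mid.
- screw_axis (a point): On the fixed clamp: point on the thumbscrew's vertical axis at the height to grip, 80 mm above the bench, 125 mm from the mark along the rail's -x (towards the robot). Does not turn with the screw; axes as rail_mid. The clamp block is 60 x 60 mm, its top 50 mm above the bench, with a red tick on its +x side and a green tick on its +y side.
- wing_grip (a point): Same point on the turning thumbscrew: orange wing 40 mm long (its x axis), 12 mm thick (y), 30 mm tall, from 60 to 90 mm above the bench, on a round brass collar 30 mm in diameter and 10 mm tall. Its -x end is painted white.
- thumbscrew (a joint): Angle of the thumbscrew in rad, growing clockwise seen from above (tightening). It starts at 1.7 to 2.4 and seats against a hard stop at 3.14, where the white wing end points to the red tick; a quarter turn back is 1.57, where the white end points to the green tick. Friction 0.06 N m, no spring; height does not change.
- oil_can: Loose aluminium oil can, 60 mm diameter, 115 mm tall, origin at the centre of its underside. Leave alone.
- spare_piston: Loose dark piston, 78 mm diameter, 60 mm tall, origin at the centre of its underside. Leave alone.
- ratchet: Loose steel wrench 170 mm long, lying flat. Leave alone.
- carton: Loose cardboard carton 110 x 80 x 60 mm, origin at the centre of its underside. Leave alone.
Mind the look-alikes: they are no part of the job. Leave any orange look-alike of the hanger alone.

How it is judged (in metres and radians):
On the way, in this order (a step that is already met when the one before it is completed fails the run):
1. the hanger's saddle is hooked over the rail at the loading end, more than 85 mm from the red ring (z of saddle in the frame of rail_mid between 0.001 and 0.013 m and x of saddle in the frame of rail_mid between -0.009 and 0.009 m and angle between hanger's own z axis and vertical below 0.2 rad and y of saddle in the frame of mark above 0.085 m), for 0.1 s.
2. the hanger, still hooked on the rail, is sliding along it, 25 to 75 mm short of the red ring (z of saddle in the frame of rail_mid between 0.001 and 0.013 m and x of saddle in the frame of rail_mid between -0.009 and 0.009 m and angle between hanger's own z axis and vertical below 0.2 rad and y of saddle in the frame of mark between 0.025 and 0.075 m), for 0.03 s.
3. the hanger hangs on the rail within 8 mm of the red ring, let go (z of saddle in the frame of rail_mid between 0.001 and 0.013 m and x of saddle in the frame of rail_mid between -0.009 and 0.009 m and angle between hanger's own z axis and vertical below 0.2 rad and y of saddle in the frame of mark between -0.008 and 0.008 m and contact force between the fingers and hanger below 0.1 N), for 0.3 s.
4. the thumbscrew is seated (within 0.07 rad of its stop), the gauge still hanging at the ring (z of saddle in the frame of rail_mid between 0.001 and 0.013 m and x of saddle in the frame of rail_mid between -0.009 and 0.009 m and angle between hanger's own z axis and vertical below 0.2 rad and y of saddle in the frame of mark between -0.008 and 0.008 m and value of joint thumbscrew above 3.07 rad), for 0.1 s.
At the end, for the whole second after the job is handed in: The hanger hangs free on the rail, saddle within 8 mm of the red ring along the rail, within 0.2 rad of upright and at rest; the thumbscrew stands a quarter turn (1.57 rad, within 0.2) back from its stop, still, and is gripped by the fingers with more than 2 N (all of step 3 and linear speed of hanger below 0.03 m/s and value of joint thumbscrew between 1.37 and 1.77 rad and velocity of joint thumbscrew between -0.1 and 0.1 rad/s and contact force between the fingers and thumbscrew above 2 N); the arm keeps its last pose, push and grip.
It fails at once if the oil can is moved more than 20 mm (distance of oil_can from where it was at the start of the episode above 0.02 m).
It fails at once if the spare piston is moved more than 20 mm (distance of spare_piston from where it was at the start of the episode above 0.02 m).
It fails at once if the wrench is moved more than 20 mm (distance of ratchet from where it was at the start of the episode above 0.02 m).
It fails at once if the carton is moved more than 20 mm (distance of carton from where it was at the start of the episode above 0.02 m).
It also fails if it takes over 64 s, if anything falls off the work surface, if the arm or the gripper's body presses on something with over 40 N, if the wrist force passes 120 N, or if a joint passes its speed limit or range.

## Working session

There is one attempt and no reset: what is moved stays moved. The work goes in short steps, Python scripts to look and compute and a shell command to move; the robot and the scene stay as the last step left them, time stands still between calls to the robot, and variables do not carry over. Pictures are saved under pics/ and viewed, and the job is handed in when it is done.

```bash
mkdir -p pics; ls; cat > h.py <<'E'
import numpy as np, cv2
from bench import r
def snap(n,f=None):
    s=r.snapshot(n)
    if f: cv2.imwrite('pics/'+f,s['pixels'][:,:,::-1])
    return s
def proj(s,X):
    c=np.array(s['R'])@np.array(X,float)+np.array(s['t']).ravel(); p=np.array(s['K'])@c; return p[:2]/p[2]
def onz(s,uv,z):
    R=np.array(s['R']);t=np.array(s['t']).ravel();d=R.T@np.linalg.inv(np.array(s['K']))@np.array([uv[0],uv[1],1.]);o=-R.T@t
    return o+d*(z-o[2])/d[2]
def ray(s,uv):
    R=np.array(s['R']);t=np.array(s['t']).ravel();d=R.T@np.linalg.inv(np.array(s['K']))@np.array([uv[0],uv[1],1.]);return -R.T@t,d/np.linalg.norm(d)
def tri(s1,u1,s2,u2):
    o1,d1=ray(s1,u1);o2,d2=ray(s2,u2)
    a=np.linalg.lstsq(np.c_[d1,-d2],o2-o1,rcond=None)[0];p=o1+a[0]*d1;q=o2+a[1]*d2
    return (p+q)/2,np.linalg.norm(p-q)
E
python3 - <<'E'
from h import *
import pickle
S={n:snap(n,n+'0.png') for n in('scene','top','wrist')}
pickle.dump(S,open('S0.pkl','wb'))
print(r.sense())
for n in S: print(n,S[n]['K'],S[n]['R'],S[n]['t'])
E
```

```text
pics
{'time': 0.15, 'joint_pos': array([ 6.97068440e+01,  7.50466322e+00,  8.53150614e+01, -1.42639565e-03,
        8.72621144e+01, -4.89485542e+00]), 'qd': array([ 0.05236021, -0.10210154, -0.23214446, -0.06494141,  0.11713278,
        0.03869649]), 'joint_efforts': array([-1.18273221e-05, -5.70063865e+01, -5.01159418e+01, -2.76168430e-04,
        9.69038636e-03, -2.60751182e-05]), 'tool_pos': array([159.15672086, 578.01122684, 194.08961993]), 'tcp_rot': array([-1.79918338e+02, -5.56364144e-03,  1.64601765e+02]), 'ft_force': array([-1.11368877, -0.80955973, -0.10105452]), 'wrist_torque': array([ 0.02840172, -0.0228912 , -0.02430408]), 'finger_gap': 85.34525064423029}
scene [[489.43546345   0.         318.21185636]
 [  0.         489.43546345 198.28767676]
 [  0.           0.           1.        ]] [[ 0.78139361  0.62402359 -0.00431002]
 [ 0.49952925 -0.62961328 -0.59502744]
 [-0.3740248   0.46279766 -0.80369383]] [-432.56819007 -211.61393886 1689.49196065]
top [[429.50351926   0.         315.16678591]
 [  0.         429.50351926 199.37513491]
 [  0.           0.           1.        ]] [[-0.01948747 -0.9994611   0.02641506]
 [-0.99942948  0.0187443  -0.0280958 ]
 [ 0.02758553 -0.02694751 -0.99925616]] [ -43.04929666  539.44642008 1338.186964  ]
wrist [[309.70691629   0.         317.23824962]
 [  0.         309.70691629 194.90671498]
 [  0.           0.           1.        ]] [[ 0.2664719   0.96383786 -0.00304922]
 [ 0.91230173 -0.25120053  0.32342517]
 [ 0.31096346 -0.08896553 -0.94624884]] [-598.68590237  -41.99079071  382.56743849]
```

View pics/scene0.png

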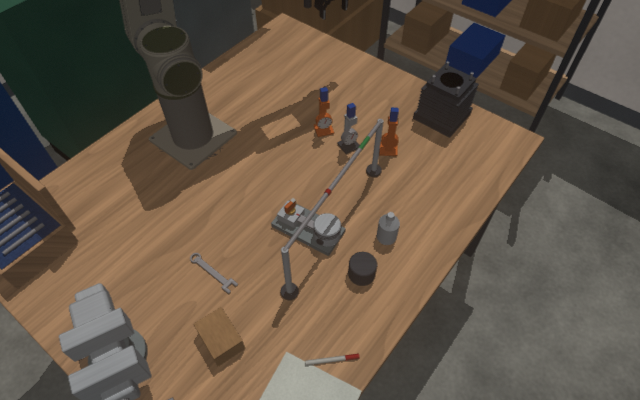

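View pics/top0.png

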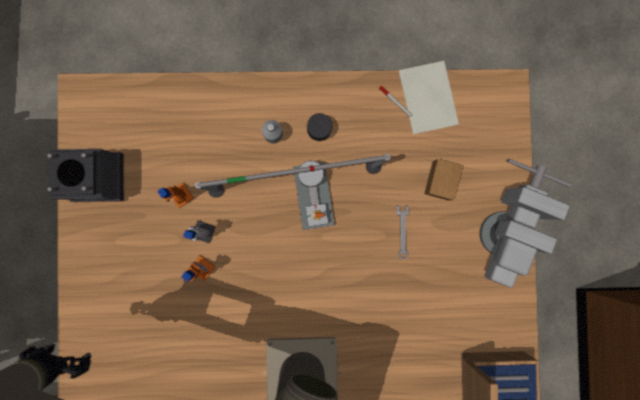

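View pics/wrist0.png

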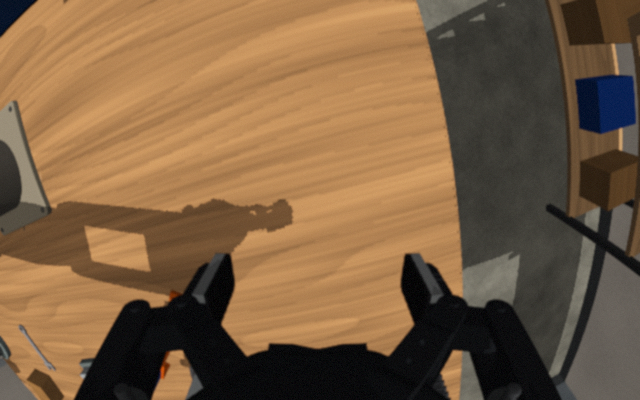

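Candidates for the hanger: scene (324,112) orange, (349,128) grey/silver, (392,132) orange. The description says to leave the orange ones, so I'll choose the grey one and check it in close crops.

```bash
python3 - <<'E'
import cv2,pickle,numpy as np
S=pickle.load(open('S0.pkl','rb'))
def crop(n,x,y,w,h,k):
    return cv2.resize(S[n]['pixels'][y:y+h,x:x+w,::-1],None,fx=k,fy=k,interpolation=cv2.INTER_CUBIC)
cv2.imwrite('pics/c1.png',crop('scene',300,75,120,90,6))
cv2.imwrite('pics/c2.png',crop('top',150,165,110,80,7))
cv2.imwrite('pics/c3.png',crop('top',270,145,130,95,6))
cv2.imwrite('pics/c4.png',crop('scene',255,170,110,90,7))
E
```

```text
(no output)
```

View pics/c1.png

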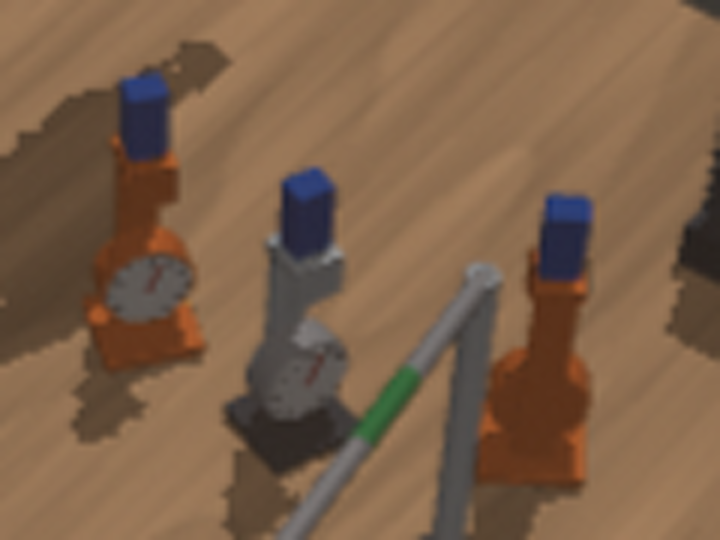

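View pics/c2.png

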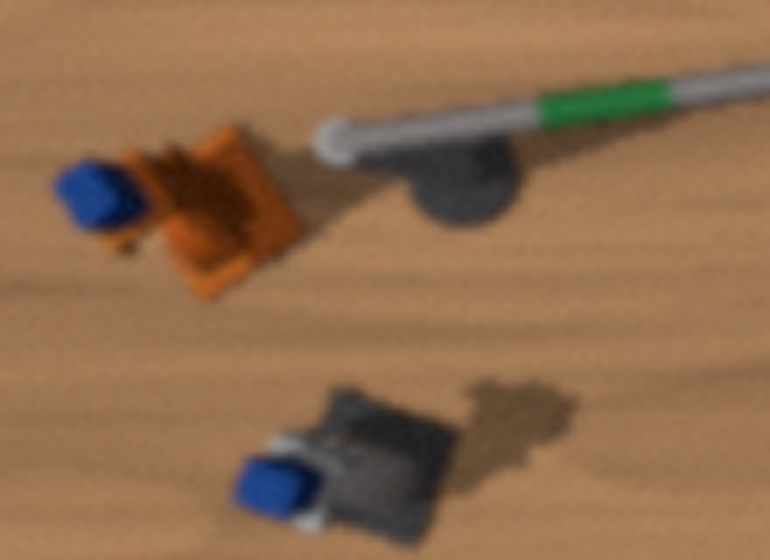

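View pics/c3.png

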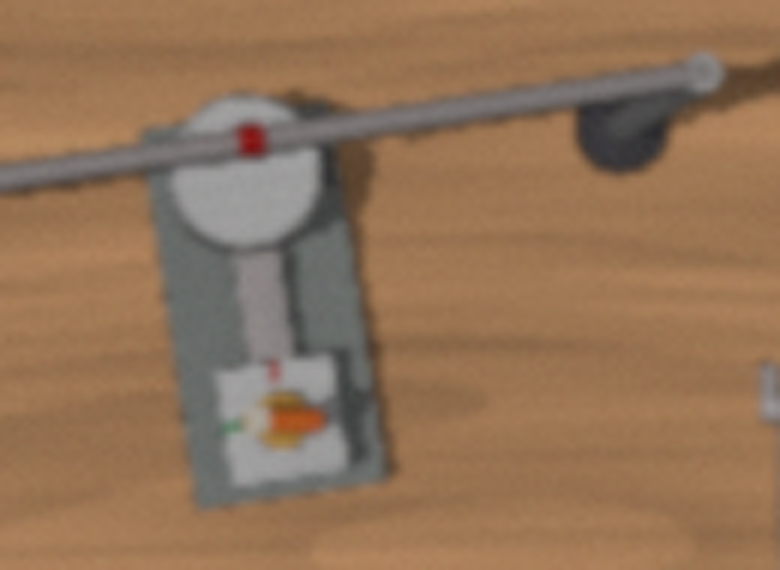

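View pics/c4.png

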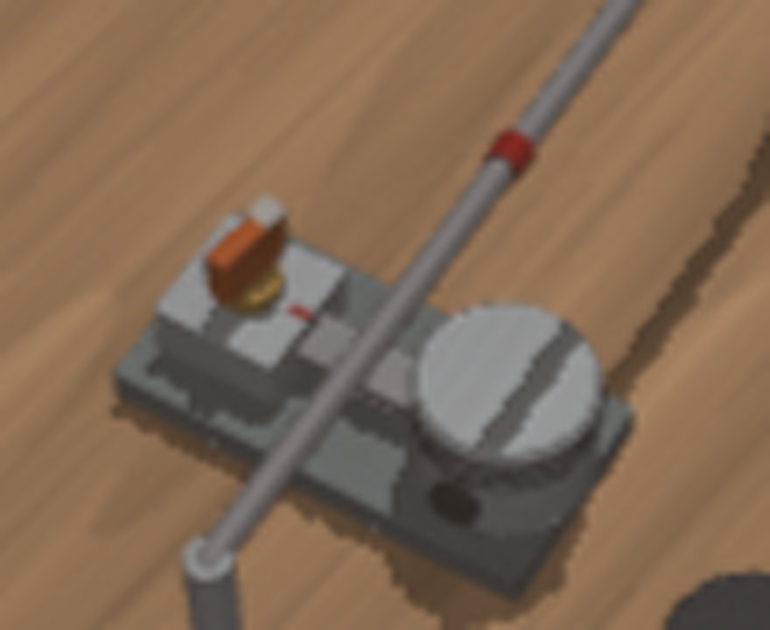

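The crop confirms the middle one, grey with a dark foot and the dial facing the scene camera, as the hanger (scene ~(349,128), top ~(203,232)). The ring is at top (311,168), the green band at top (236,179), and the wing is orange with its white end near the green tick. Next I'll measure these.

```bash
cat > m.py <<'E'
from h import *
import pickle
S=pickle.load(open('S0.pkl','rb'));T=S['top'];C=S['scene']
def cc(n,box,f):
    x,y,w,h=box;p=S[n]['pixels'][y:y+h,x:x+w].astype(int);m=f(p[...,0],p[...,1],p[...,2]);v,u=np.nonzero(m);return np.array([u.mean()+x,v.mean()+y]),len(u)
red=lambda R,G,B:(R>G*2)&(R>B*2)&(R>90)
grn=lambda R,G,B:(G>R*1.4)&(G>B*1.3)
blu=lambda R,G,B:(B>R*1.6)&(B>G*1.3)
u=lambda x,y,k,ox,oy:np.array([(x+.5)/k-.5+ox,(y+.5)/k-.5+oy])
E
python3 - <<'E'
from m import *
np.set_printoptions(precision=1,suppress=True)
rt=cc('top',(300,160,25,16),red);rs=cc('scene',(320,184,20,14),red);print(rt,rs)
gt=cc('top',(222,172,30,14),grn);gs=cc('scene',(345,130,35,30),grn)
print('ring',onz(T,rt[0],226),onz(C,rs[0],226),tri(T,rt[0],C,rs[0]))
print('green',gt,gs,onz(T,gt[0],226),onz(C,gs[0],226),tri(T,gt[0],C,gs[0]))
e1=onz(T,u(340,140,7,150,165),226);e2=onz(T,u(705,72,6,270,145),226);print('ends',e1,e2,np.linalg.norm(e1-e2),(e1+e2)/2)
b=cc('top',(180,222,20,22),blu);bs=cc('scene',(340,98,25,22),blu);print('blue',b,bs,onz(T,b[0],183),tri(T,b[0],C,bs[0]), onz(C,bs[0],163))
for p in[(340,390),(457,437),(417,547)]: print('foot',onz(T,u(*p,7,150,165),10))
for p in[(227,410),(280,472),(358,422)]: print('footS',onz(C,u(*p,6,300,75),10))
for p in[(215,370),(335,355),(350,470),(232,488)]: print('clamp',onz(T,u(*p,6,270,145),50))
for p in[(274,370)]: print('redtick',onz(T,u(*p,6,270,145),50))
for p in[(233,426)]: print('gtick',onz(T,u(*p,6,270,145),50))
for p in[(247,418),(327,418),(287,418)]: print('wing',onz(T,u(*p,6,270,145),90))
for p in[(265,200),(230,258)]: print('wingS',onz(C,u(*p,7,255,170),90))
E
```

```text
(array([311.5, 168. ]), 16) (array([327.9, 190.9]), 19)
ring [615.3 -39.4 226. ] [613.3 -33.  226. ] (array([615.6, -38.4, 233.2]), np.float64(2.833330459713729))
green (array([235.7, 179.4]), 78) (array([364.2, 141.9]), 49) [588.7 159.5 226. ] [586.9 165.5 226. ] (array([589.1, 159.4, 232.4]), np.float64(2.5610539244154014))
ends [576.9 257.3 226. ] [ 642.2 -240.   226. ] 501.6346077490685 [609.5   8.7 226. ]
blue (array([189.1, 234.1]), 70) (array([350.6, 105.7]), 31) [446.4 293.6 183. ] (array([447.3, 292.7, 188.7]), np.float64(1.700784238518096)) [432.3 316.5 163. ]
foot [480.4 311.2  10. ]
foot [458.5 259.9  10. ]
foot [410.2 278.2  10. ]
footS [413.2 280.   10. ]
footS [464.6 261.   10. ]
footS [476.5 318.4  10. ]
clamp [517.1 -22.2  50. ]
clamp [523.5 -83.1  50. ]
clamp [465.2 -89.5  50. ]
clamp [457.3 -29.7  50. ]
redtick [516.5 -52.1  50. ]
gtick [488.6 -30.8  50. ]
wing [492.8 -37.3  90. ]
wing [492.  -76.5  90. ]
wing [492.4 -56.9  90. ]
wingS [486.2 -34.8  90. ]
wingS [494.1 -66.2  90. ]
```

```bash
cat >> h.py <<'E'
from scipy.spatial.transform import Rotation as Ro
def need(P,yaw=None):
    """shift in tool axes (m) and turn (rad) to reach world TCP P, jaw yaw (deg, tool yaw)"""
    s=r.sense();R=Ro.from_euler('xyz',s['tcp_rot'],degrees=True).as_matrix()
    d=R.T@(np.array(P)-s['tool_pos'])/1000
    t=0 if yaw is None else -np.radians((yaw-s['tcp_rot'][2]+180)%360-180)
    print('t',round(s['time'],2),'pos',s['tool_pos'].round(1),'rot',s['tcp_rot'].round(1),'F',s['ft_force'].round(1),'gap',round(s['finger_gap'],1),'j',s['joint_pos'].round(0))
    print('NEED',d.round(4),'turn',round(t,4))
def fproj(s,X):
    c=np.array(s['R'])@np.array(X,float)+np.array(s['t']).ravel();K=np.array(s['K']);h=np.hypot(c[0],c[1]);th=np.arctan2(h,c[2])
    return np.array([K[0,2]+K[0,0]*th*c[0]/h,K[1,2]+K[1,1]*th*c[1]/h])
def fonz(s,uv,z):
    K=np.array(s['K']);R=np.array(s['R']);t=np.array(s['t']).ravel();x=(uv[0]-K[0,2])/K[0,0];y=(uv[1]-K[1,2])/K[1,1];th=np.hypot(x,y)
    d=R.T@np.array([np.sin(th)*x/th,np.sin(th)*y/th,np.cos(th)]);o=-R.T@t
    return o+d*(z-o[2])/d[2]
E
python3 -c "
from h import *
need([446,295,270],160)"
```

```text
t 0.15 pos [159.2 578.  194.1] rot [-179.9   -0.   164.6] F [-1.1 -0.8 -0.1] gap 85.3 j [70.  8. 85. -0. 87. -5.]
NEED [-0.3517 -0.1968 -0.0757] turn 0.0803
```

```bash
python3 -m jog '[[0,0,-0.04,0,1],[-0.04,-0.022,-0.076,0.02,1],[-0.08,-0.045,-0.076,0.04,1],[-0.12,-0.067,-0.076,0.06,1],[-0.16,-0.09,-0.076,0.08,1],[-0.2,-0.112,-0.076,0.08,1],[-0.24,-0.134,-0.076,0.08,1],[-0.28,-0.157,-0.076,0.08,1],[-0.32,-0.179,-0.076,0.08,1],[-0.352,-0.197,-0.076,0.08,1],[-0.352,-0.197,-0.076,0.08,1],[-0.352,-0.197,-0.076,0.08,1]]'
python3 - <<'E'
from h import *
import pickle
s=snap('wrist','w1.png');pickle.dump(s,open('w1.pkl','wb'))
need([446,295,270],160)
print(fproj(s,[446,295,185]),fproj(s,[446,295,10]))
E
```

```text
time: 1.35
tool_pos: [446.4, 294.1, 269.9]
tcp_rot: [-179.9, -0.1, 159.9]
ft_force: [0.1, 0.2, 0.5]
finger_gap: 85.3
t 1.4 pos [445.9 294.8 270. ] rot [-179.9   -0.   160. ] F [-0.3  0.6  0.3] gap 85.3 j [ 28.  -4.  89.  -0.  95. -42.]
NEED [-0.      0.0002  0.    ] turn -0.0004
[318.54743701 186.6434878 ] [318.45185844 150.52633695]
```

View pics/w1.png

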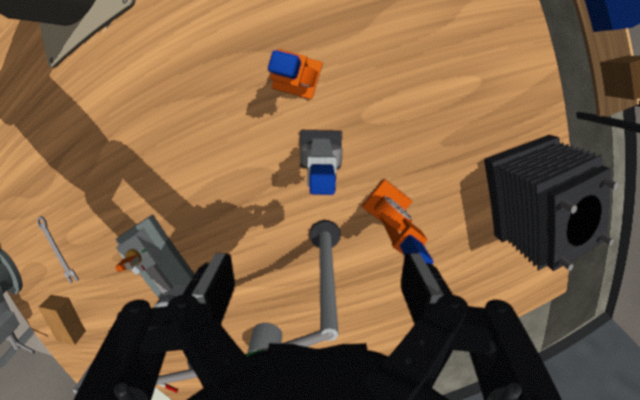

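```bash
python3 - <<'E'
from h import *
import pickle
np.set_printoptions(precision=1,suppress=True)
s=pickle.load(open('w1.pkl','rb'));p=s['pixels'][110:210,280:370,::-1]
cv2.imwrite('pics/w1c.png',cv2.resize(p,None,fx=6,fy=6,interpolation=cv2.INTER_CUBIC))
E
```

```text
(no output)
```

View pics/w1c.png

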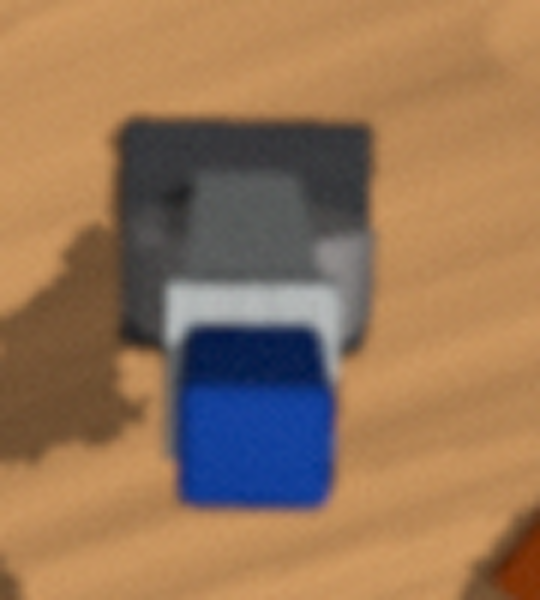

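The crop shows the blue top face (corners ≈(311,173)–(335,193) in the full image) and the foot's rear edge, nearly square to the jaw axis.

```bash
python3 - <<'E'
from h import *
import pickle
np.set_printoptions(precision=1,suppress=True)
s=pickle.load(open('w1.pkl','rb'))
f=lambda p,z:fonz(s,((p[0]+.5)/6-.5+280,(p[1]+.5)/6-.5+110),z)
q=[f(p,185) for p in[(185,385),(328,378),(333,503),(180,505)]]
for a in q:print(a)
print('c',np.mean(q,0))
a,b=f((126,122),10),f((371,128),10);print(a,b,np.linalg.norm(b-a),np.degrees(np.arctan2(*(b-a)[1::-1])))
e=q[2]-q[3];print(np.degrees(np.arctan2(e[1],e[0])),np.linalg.norm(e)); e=q[1]-q[0];print(np.degrees(np.arctan2(e[1],e[0])),np.linalg.norm(e))
E
```

```text
[432.3 292.4 185. ]
[438.5 312.5 185. ]
[457.1 306.8 185. ]
[449.5 285.1 185. ]
c [444.4 299.2 185. ]
[409.  281.5  10. ] [430.3 335.6  10. ] 58.08548613899744 68.53326227410648
70.69265191987472 23.01714830466803
72.83287855681758 21.09537814911686
```

```bash
python3 -c "
from h import *
need([445,297.5,147],160)"
```

```text
t 1.4 pos [445.9 294.8 270. ] rot [-179.9   -0.   160. ] F [-0.3  0.6  0.3] gap 85.3 j [ 28.  -4.  89.  -0.  95. -42.]
NEED [0.0017 0.0024 0.123 ] turn -0.0004
```

```bash
python3 -m jog '[[0.002,0.0025,0.03,0,1],[0.002,0.0025,0.06,0,1],[0.002,0.0025,0.09,0,1],[0.002,0.0025,0.115,0,1],[0.002,0.0025,0.123,0,1],[0.002,0.0025,0.123,0,1],[0.002,0.0025,0.123,0,0],[0.002,0.0025,0.123,0,0],[0.002,0.0025,0.123,0,0],[0.002,0.0025,0.123,0,0],[0.002,0.0025,0.123,0,0],[0.002,0.0025,0.123,0,0]]' 40
python3 - <<'E'
from h import *
snap('wrist','w2.png');need([445,297,250],188)
E
```

```text
time: 2.6
tool_pos: [445.4, 298.2, 148.1]
tcp_rot: [180.0, 0.0, 160.0]
ft_force: [0.9, 1.7, 5.2]
finger_gap: 20.0
t 2.65 pos [445.4 298.1 148. ] rot [-180.    0.  160.] F [-0.2  0.9  4.8] gap 20.1 j [ 28.  -1.  99.  -0.  82. -42.]
NEED [-1.00e-04 -1.20e-03 -1.02e-01] turn -0.4891
```

View pics/w2.png

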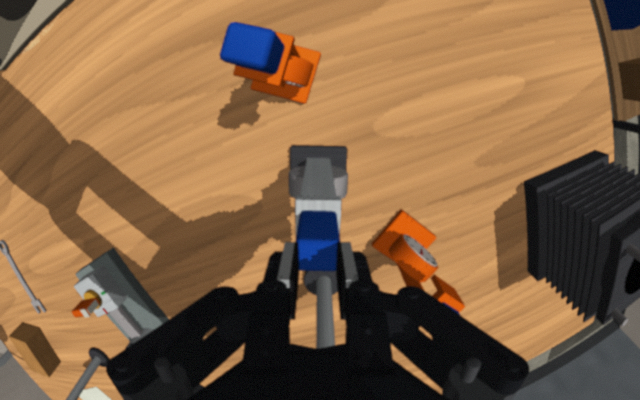

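Gripped. I'll lift, then move to the robot side of the rail at the loading end with the hanger's yaw aligned to it.

```bash
python3 -m jog '[[0,0,-0.02,0,0],[0,0,-0.05,0,0],[0,0,-0.08,0,0],[0,0,-0.11,0,0],[0,0,-0.133,0,0],[0,0,-0.133,0,0]]' 60
python3 - <<'E'
from h import *
snap('scene','s3.png');need([510,147.6,281],187.5)
E
```

```text
time: 3.25
tool_pos: [446.8, 298.8, 285.1]
tcp_rot: [179.7, 0.3, 160.0]
ft_force: [-0.2, -0.6, 0.4]
finger_gap: -0.1
t 3.3 pos [446.2 298.5 282.8] rot [1.799e+02 1.000e-01 1.600e+02] F [-0.4 -0.7 -1.1] gap -0.1 j [ 28.  -4.  88.  -0.  96. -42.]
NEED [-0.1116 -0.1199  0.0018] turn -0.4805
```

View pics/s3.png

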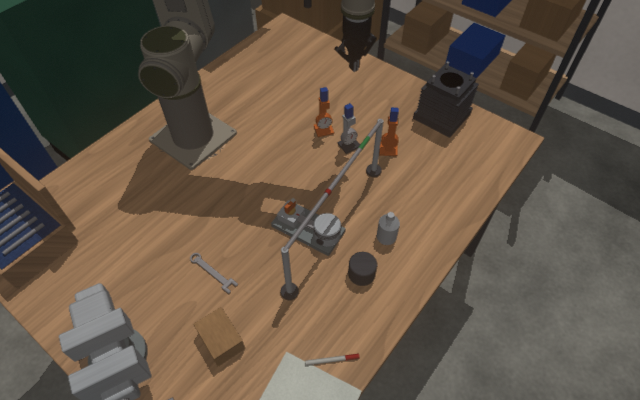

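The hanger wasn't lifted: the fingers closed to 0 and the hanger still stands upright. I'll look closely to see why.

```bash
python3 - <<'E'
from h import *
import pickle
s=snap('wrist','w3.png');pickle.dump(s,open('w3.pkl','wb'))
p=s['pixels'][110:310,240:400,::-1]
a=cv2.resize(p,None,fx=3,fy=3,interpolation=cv2.INTER_CUBIC)
p=cv2.imread('pics/w2.png')[190:300,250:390]
b=cv2.resize(p,None,fx=3,fy=3,interpolation=cv2.INTER_CUBIC)
cv2.imwrite('pics/w3a.png',a[:600]);cv2.imwrite('pics/w3b.png',b)
P=r.sense()['tool_pos'];print(P,fproj(s,P),fproj(s,P+[0,0,19]))
E
```

```text
[445.50044105 298.0969357  280.96435775] [316.55178984 225.4310978 ] [316.51453713 238.89301627]
```

View pics/w3a.png

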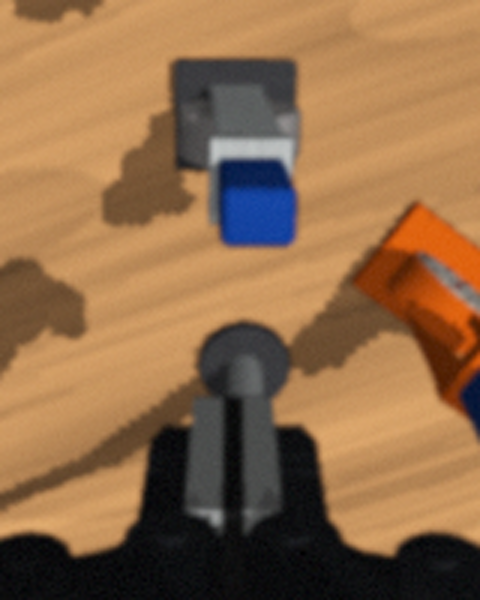

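View pics/w3b.png

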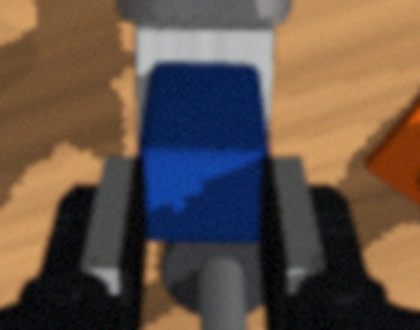

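```bash
python3 - <<'E'
from h import *
import pickle
np.set_printoptions(precision=1,suppress=True)
s=pickle.load(open('w3.pkl','rb'));P=r.sense()['tool_pos']
print('cam',-np.array(s['R']).T@np.array(s['t']).ravel(),P)
c=snap('scene');t=snap('top')
pickle.dump((c,t),open('ct3.pkl','wb'))
for n,k in(('scene',c),('top',t)): 
  q=proj(k,P);print(n,q);x,y=int(q[0])-50,max(0,int(q[1])-60)
  im=cv2.resize(k['pixels'][y:y+90,x:x+100,::-1],None,fx=6,fy=6,interpolation=cv2.INTER_CUBIC);print(x,y)
  cv2.circle(im,(int((q[0]-x+.5)*6),int((q[1]-y+.5)*6)),4,(0,255,255),-1)
  cv2.imwrite(f'pics/g_{n}.png',im)
E
```

```text
cam [367.3 327.  462.4] [445.5 298.1 281. ]
scene [352.4  81. ]
302 20
top [176.7 236.6]
126 176
```

View pics/g_scene.png

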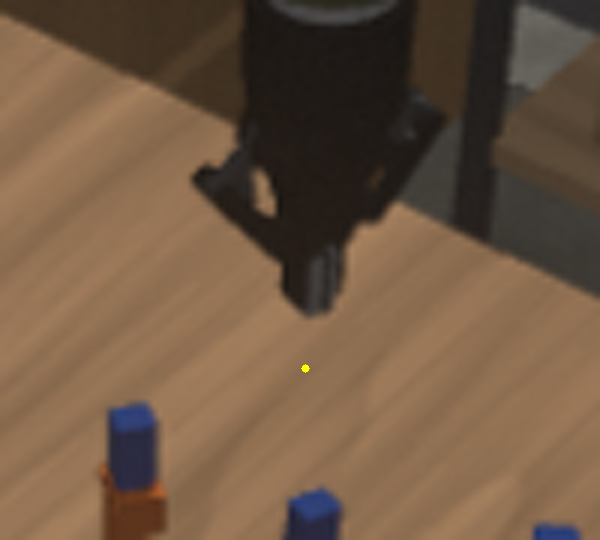

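View pics/g_top.png

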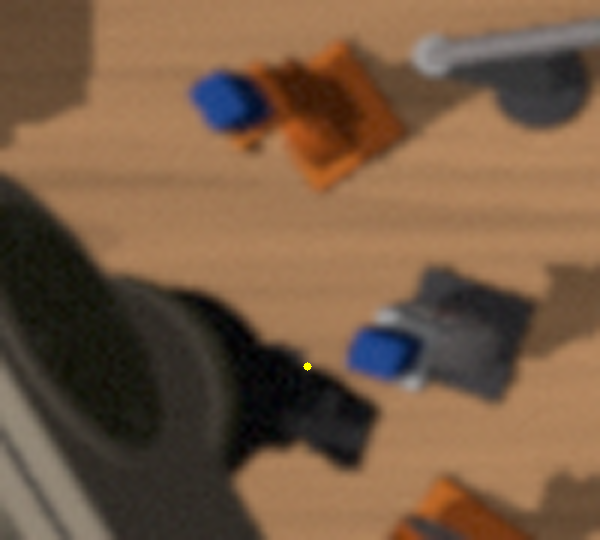

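```bash
python3 - <<'E'
from h import *
import pickle
np.set_printoptions(precision=1,suppress=True)
s=pickle.load(open('w3.pkl','rb'));c,t=pickle.load(open('ct3.pkl','rb'))
ow=-np.array(s['R']).T@np.array(s['t']).ravel()
uv=(317.2,242.5)
pw=fonz(s,uv,200);dw=(pw-ow)/np.linalg.norm(pw-ow)
os,ds=ray(c,(354.3,71.8))
a=np.linalg.lstsq(np.c_[dw,-ds],os-ow,rcond=None)[0];p=ow+a[0]*dw;q=os+a[1]*ds
print('tip wrist',p,'scene',q)
Ry=np.array([np.cos(np.radians(70)),np.sin(np.radians(70)),0])
P=np.array([445.5,298.1,281])
for z in(0,20,40,60,80):print(z,proj(t,P+[0,0,z]),proj(t,P-Ry*57+[0,0,z]),proj(c,P+[0,0,z]))
E
```

```text
tip wrist [442.7 299.6 310.5] scene [446.4 303.2 311.7]
0 [176.7 236.6] [198.6 244. ] [352.4  81. ]
20 [174.3 237. ] [196.6 244.6] [352.8  75.5]
40 [171.7 237.5] [194.5 245.3] [353.2  70. ]
60 [169.1 238.1] [192.3 245.9] [353.5  64.3]
80 [166.4 238.6] [190.1 246.6] [353.9  58.5]
```

Two cameras agree that the closed finger tips are about 30 mm above the reported TCP, so I had only gripped the top few mm of the block. I'll allow for that offset from here on. First I'll re-measure the block.

```bash
python3 - <<'E'
from h import *
import pickle
np.set_printoptions(precision=1,suppress=True)
s=pickle.load(open('w3.pkl','rb'))
p=s['pixels'][115:200,285:350,::-1]
cv2.imwrite('pics/w3c.png',cv2.resize(p,None,fx=7,fy=7,interpolation=cv2.INTER_CUBIC))
E
```

```text
(no output)
```

View pics/w3c.png

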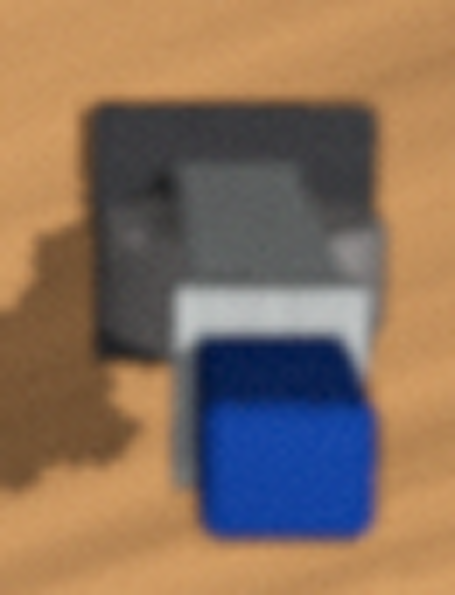

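```bash
python3 - <<'E'
from h import *
import pickle
np.set_printoptions(precision=1,suppress=True)
s=pickle.load(open('w3.pkl','rb'))
f=lambda p,z:fonz(s,((p[0]+.5)/7-.5+285,(p[1]+.5)/7-.5+115),z)
q=[f(p,185) for p in[(203,404),(375,403),(370,536),(206,536)]]
print(np.mean(q,0))
a,b=f((92,103),10),f((374,103),10);print((a+b)/2,np.linalg.norm(b-a),np.degrees(np.arctan2(*(b-a)[1::-1])))
need([445,300,147],160)
E
```

```text
[447.8 306.3 185. ]
[419.  309.5  10. ] 58.90771022758387 69.92404526878656
t 3.45 pos [444.7 297.8 279.3] rot [-179.9   -0.1  160. ] F [-0.2 -0.8 -0.1] gap 0.0 j [ 28.  -4.  88.  -0.  96. -42.]
NEED [0.  0.  0.1] turn -0.0005
```

```bash
python3 -m jog '[[0,0,0.0,0,1],[0,0,0,0,1],[0,0,0,0,1],[0,0,0,0,1],[0,0,0,0,1]]'; python3 - <<'E'
from h import *
import pickle
s=snap('wrist','w4.png');pickle.dump(s,open('w4.pkl','wb'))
p=s['pixels'][115:200,285:350,::-1]
cv2.imwrite('pics/w4c.png',cv2.resize(p,None,fx=7,fy=7,interpolation=cv2.INTER_CUBIC))
E
```

```text
time: 3.95
tool_pos: [444.7, 297.8, 279.3]
tcp_rot: [-179.9, -0.1, 160.0]
ft_force: [-0.5, 0.9, -0.5]
finger_gap: 72.4
```

View pics/w4c.png

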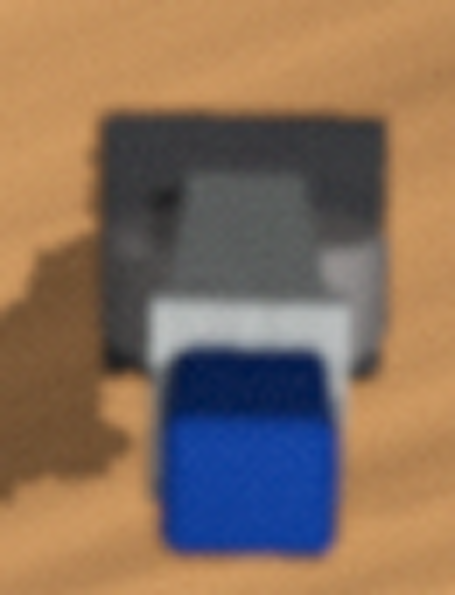

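It had been rocking and has now settled upright, with its edges parallel to the jaws. Measuring.

```bash
python3 - <<'E'
from h import *
import pickle
np.set_printoptions(precision=1,suppress=True)
s=pickle.load(open('w4.pkl','rb'))
f=lambda p,z:fonz(s,((p[0]+.5)/7-.5+285,(p[1]+.5)/7-.5+115),z)
q=[f(p,185) for p in[(165,419),(336,419),(333,550),(166,550)]]
print(np.mean(q,0))
a,b=f((104,117),10),f((384,120),10);print((a+b)/2,np.linalg.norm(b-a),np.degrees(np.arctan2(*(b-a)[1::-1])))
need([444.7,299,118],160)
E
```

```text
[445.  300.2 185. ]
[419.6 309.2  10. ] 58.1347051994009 69.37374065893393
t 4.0 pos [444.8 297.8 279.3] rot [-179.9   -0.1  160. ] F [-0.2 -0.3  0.8] gap 79.0 j [ 28.  -4.  88.  -0.  96. -42.]
NEED [0.  0.  0.2] turn -0.0005
```

```bash
python3 -m jog '[[0,0.0015,0.03,0,1],[0,0.0015,0.06,0,1],[0,0.0015,0.09,0,1],[0,0.0015,0.12,0,1],[0,0.0015,0.145,0,1],[0,0.0015,0.16,0,1],[0,0.0015,0.161,0,1],[0,0.0015,0.161,0,1]]' 40
python3 - <<'E'
from h import *
snap('wrist','w5.png');s=snap('scene');cv2.imwrite('pics/s5.png',cv2.resize(s['pixels'][40:170,280:440,::-1],None,fx=4.5,fy=4.5,interpolation=cv2.INTER_CUBIC))
E
```

```text
time: 4.8
tool_pos: [445.3, 299.1, 119.1]
tcp_rot: [-179.9, -0.1, 160.0]
ft_force: [0.6, -0.6, 0.0]
finger_gap: 85.5
```

View pics/w5.png

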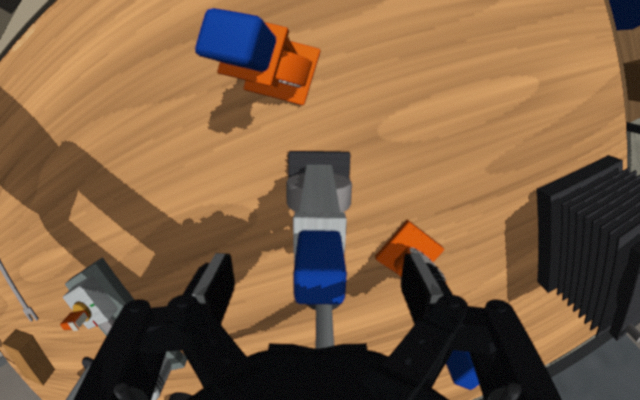

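View pics/s5.png

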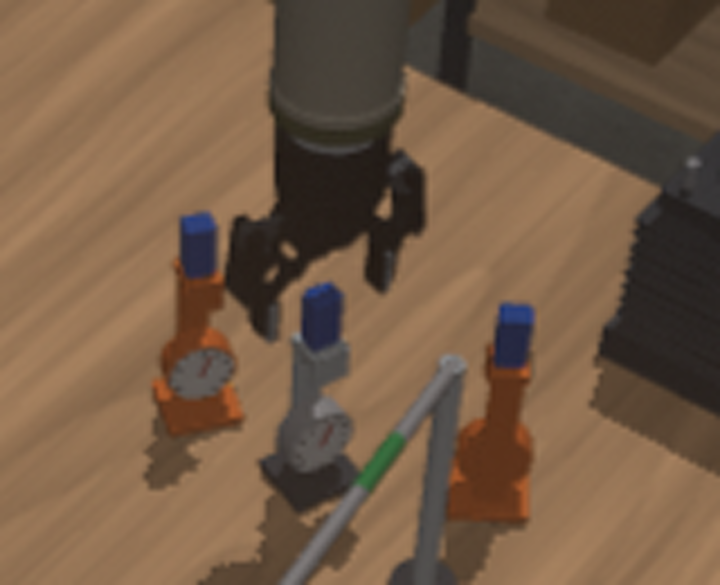

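The open fingers straddle the block with their tips at about its mid-height, and they will swing forward as they close. Closing now, followed by a small test lift.

```bash
python3 -m jog '[[0,0,0,0,0],[0,0,0,0,0],[0,0,0,0,0],[0,0,0,0,0],[0,0,0,0,0],[0,0,0,0,0],[0,0,0,0,0]]' 50
python3 -m jog '[[0,0,-0.005,0,0],[0,0,-0.015,0,0],[0,0,-0.025,0,0],[0,0,-0.03,0,0],[0,0,-0.03,0,0]]'
python3 - <<'E'
from h import *
snap('wrist','w6.png')
E
```

```text
time: 5.6
tool_pos: [446.5, 299.8, 120.6]
tcp_rot: [179.9, 0.1, 160.0]
ft_force: [-0.2, 0.3, 3.2]
finger_gap: 23.1
time: 6.1
tool_pos: [447.2, 300.2, 152.2]
tcp_rot: [179.8, 0.2, 160.0]
ft_force: [-0.3, -0.3, -3.5]
finger_gap: 23.1
```

View pics/w6.png

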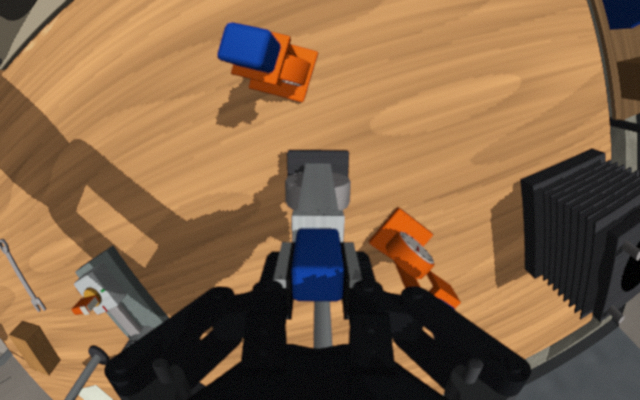

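Held: the wrist carries −3.5 N, which matches 0.35 kg, and the gap is 23 mm. The hanger origin is therefore at TCP z − 120.6. Next I'll lift and go to the staging point.

```bash
sed -i '1a np.set_printoptions(precision=4,suppress=True)' h.py; python3 -m jog '[[0,0,-0.03,0,0],[0,0,-0.06,0,0],[0,0,-0.09,0,0],[0,0,-0.102,0,0],[0,0,-0.102,0,0]]'
python3 - <<'E'
from h import *
need([510,147.6,253.6],187.5)
E
```

```text
time: 6.65
tool_pos: [447.5, 300.4, 255.1]
tcp_rot: [179.7, 0.2, 160.0]
ft_force: [-0.0, -0.1, -4.0]
finger_gap: 23.3
t 6.65 pos [447.5 300.4 255.1] rot [179.7   0.2 160. ] F [-0.  -0.1 -4. ] gap 23.3 j [ 28.  -3.  90.  -0.  93. -42.]
NEED [-0.111  -0.1222  0.0014] turn -0.4804
```

```bash
python3 -m jog '[[-0.01,-0.01,0.001,-0.04,0],[-0.025,-0.028,0.001,-0.1,0],[-0.04,-0.046,0.001,-0.17,0],[-0.056,-0.064,0.001,-0.24,0],[-0.072,-0.08,0.001,-0.32,0],[-0.088,-0.097,0.001,-0.39,0],[-0.1,-0.11,0.001,-0.45,0],[-0.108,-0.119,0.001,-0.48,0],[-0.111,-0.122,0.001,-0.48,0],[-0.111,-0.122,0.001,-0.48,0],[-0.111,-0.122,0.001,-0.48,0]]'
python3 - <<'E'
from h import *
import pickle
w=snap('wrist','w7.png');s=snap('scene');t=snap('top');pickle.dump((w,s,t),open('p7.pkl','wb'))
cv2.imwrite('pics/s7.png',cv2.resize(s['pixels'][70:220,270:430,::-1],None,fx=4,fy=4,interpolation=cv2.INTER_CUBIC))
cv2.imwrite('pics/t7.png',cv2.resize(t['pixels'][140:260,180:340,::-1],None,fx=5,fy=5,interpolation=cv2.INTER_CUBIC))
need([590,158,253.6],187.5)
E
```

```text
time: 7.75
tool_pos: [509.4, 148.2, 253.0]
tcp_rot: [179.9, 0.2, -172.6]
ft_force: [0.3, 0.1, -3.6]
finger_gap: 22.9
t 7.9 pos [509.8 148.5 253.8] rot [ 179.9    0.3 -172.5] F [-0.3  0.  -3.1] gap 23.6 j [ 11.  -5.  91.   0.  93. -87.]
NEED [-0.0808 -0.001   0.0007] turn 0.0001
```

View pics/w7.png

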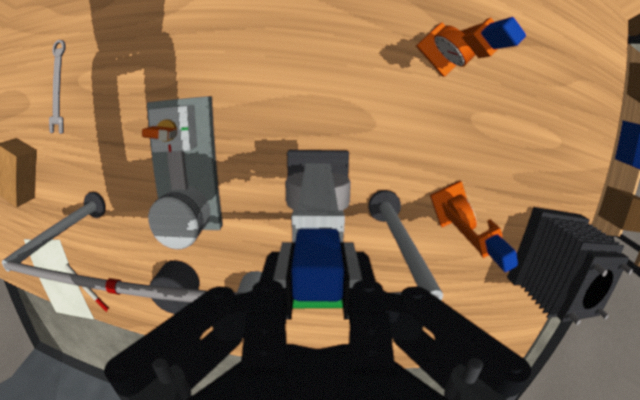

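View pics/s7.png

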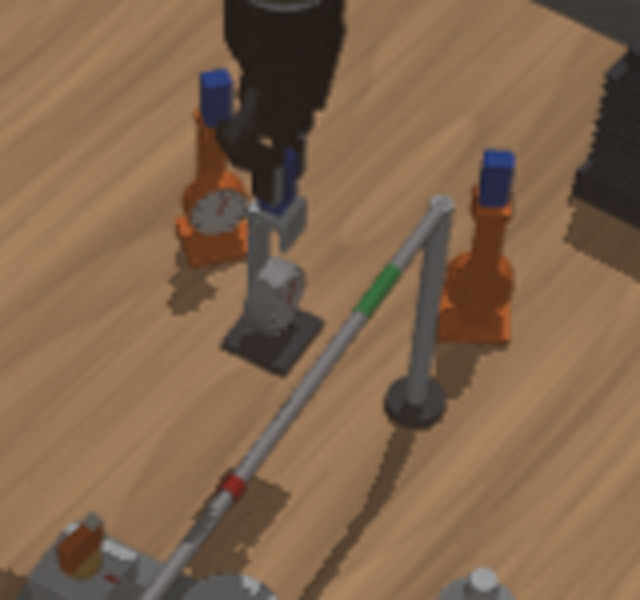

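View pics/t7.png

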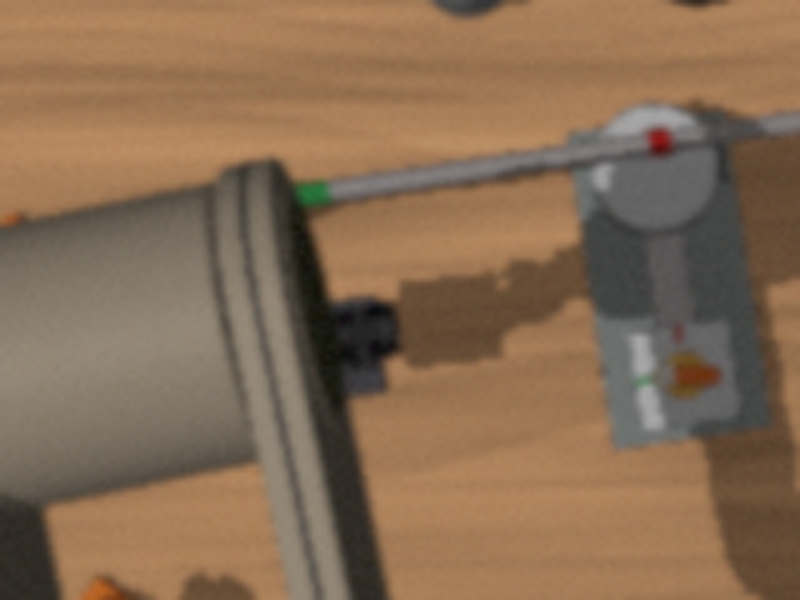

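The wrist view shows the green band directly beyond the block (u≈320), so the lateral position is good. I'll check the hanger height by reprojection.

```bash
python3 - <<'E'
from h import *
import pickle
w,s,t=pickle.load(open('p7.pkl','rb'))
a=np.radians(7.5);X=np.array([np.cos(a),np.sin(a),0]);Y=np.array([-np.sin(a),np.cos(a),0]);Z=np.array([0,0,1])
O=np.array([509.8,148.5,133.2])
k=lambda p:((p-[270,70]+.5)*4).round(0)
for n,q in{'foot top -x-y':(-28,-30,10),'+x-y':(28,-30,10),'+x+y':(28,30,10),'shortleg bottom -y':(15,-15,112),'blocktop':(0,0,185)}.items():
    P=O+q[0]*X+q[1]*Y+q[2]*Z; print(n,k(proj(s,P)),fproj(w,P).round(0))
m=np.array([609.5,8.7,226]);
for d in(250,175,150,125,-50):
  print(d,k(proj(s,m+d*Y)),fproj(w,m+d*Y).round(0))
E
```

```text
foot top -x-y [220. 344.] [286. 152.]
+x-y [286. 373.] [288. 207.]
+x+y [325. 321.] [347. 206.]
shortleg bottom -y [285. 256.] [296. 243.]
blocktop [280. 157.] [318. 289.]
250 [441. 211.] [430. 296.]
175 [392. 276.] [346. 300.]
150 [376. 298.] [316. 301.]
125 [359. 321.] [286. 300.]
-50 [230. 495.] [112. 286.]
```

Hanger reprojection matches to about 1 px, so the heights are right. Moving the mouth sideways over the rail.

```bash
python3 -m jog '[[-0.01,0,0.0005,0,0],[-0.025,0,0.0005,0,0],[-0.04,0,0.0005,0,0],[-0.055,-0.001,0.0005,0,0],[-0.068,-0.001,0.0005,0,0],[-0.076,-0.001,0.0005,0,0],[-0.08,-0.001,0.0005,0,0],[-0.08,-0.001,0.0005,0,0],[-0.08,-0.001,0.0005,0,0]]'
python3 - <<'E'
from h import *
import pickle
w=snap('wrist','w8.png');s=snap('scene');pickle.dump((w,s),open('p8.pkl','wb'))
cv2.imwrite('pics/s8.png',cv2.resize(s['pixels'][80:180,320:420,::-1],None,fx=6,fy=6,interpolation=cv2.INTER_CUBIC))
need([590,158,222],187.5)
E
```

```text
time: 8.8
tool_pos: [589.0, 158.0, 253.7]
tcp_rot: [179.9, 0.3, -172.5]
ft_force: [-0.3, -0.8, -4.2]
finger_gap: 23.1
t 8.9 pos [588.9 158.  253.9] rot [ 179.9    0.3 -172.5] F [ 0.5 -0.7 -3.6] gap 23.2 j [ 10.   8.  79.   0.  93. -87.]
NEED [-0.001  -0.0002  0.0319] turn 0.0002
```

View pics/w8.png

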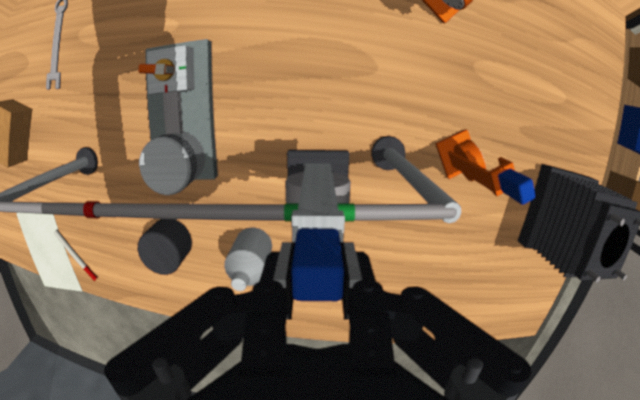

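View pics/s8.png

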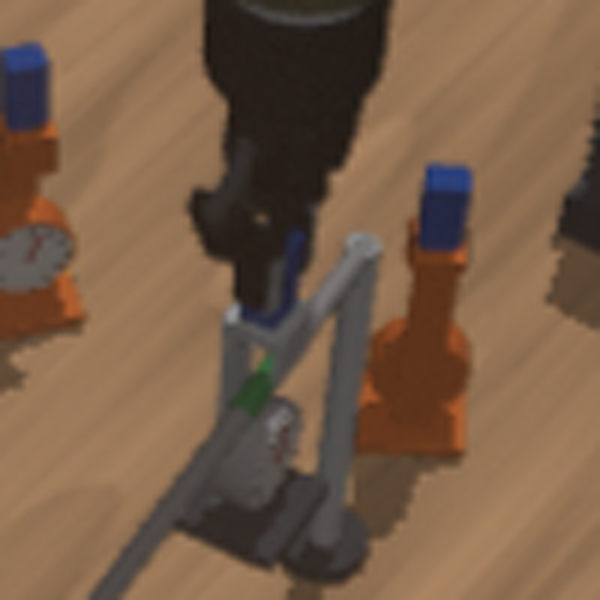

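The rail now passes through the open mouth, with the green band around the saddle (wrist v≈212). I'll check the rail's x in the hanger frame from the wrist view.

```bash
python3 - <<'E'
from h import *
import pickle
w,s=pickle.load(open('p8.pkl','rb'))
im=w['pixels'].astype(int)
a=np.radians(7.5);X=np.array([np.cos(a),np.sin(a),0]);Y=np.array([-np.sin(a),np.cos(a),0])
P0=np.array([588.9,158,0])
for u in(200,235,260,365,380,400):
    col=im[190:235,u]; sat=col.max(1)-col.min(1); # rail grey/green vs wood
    g=[190+i for i in range(45) if (sat[i]<35 or col[i][1]>col[i][0]*1.3)]
    if g:
        v=(g[0]+g[-1])/2; Q=fonz(w,(u,v),226); d=Q-P0; print(u,g[0],g[-1],Q[:2].round(1),'x',round(d@X,1),'y',round(d@Y,1))
m=np.array([609.5,8.7,0]);print('topcam rail x',(m-P0)@X)
cv2.imwrite('pics/w8c.png',cv2.resize(w['pixels'][180:310,250:390,::-1],None,fx=5,fy=4.5,interpolation=cv2.INTER_CUBIC))
for u in (92,):
    Q=fonz(w,(91.5,210),226);print('ring',Q,(Q-P0)@Y,(Q-P0)@X)
E
```

```text
200 205 218 [601.4  69.8] x 0.9 y -89.1
235 205 219 [597.8  97.6] x 1.0 y -61.0
260 205 234 [601.2 116.9] x 6.8 y -42.4
365 205 219 [585.3 192.5] x 0.9 y 34.6
380 205 219 [583.9 203.6] x 1.0 y 45.8
400 205 218 [581.6 218.7] x 0.7 y 61.1
topcam rail x 0.9362036458468153
ring [616.5924 -40.112  226.    ] -200.03175425810187 1.5967128414849217
```

View pics/w8c.png

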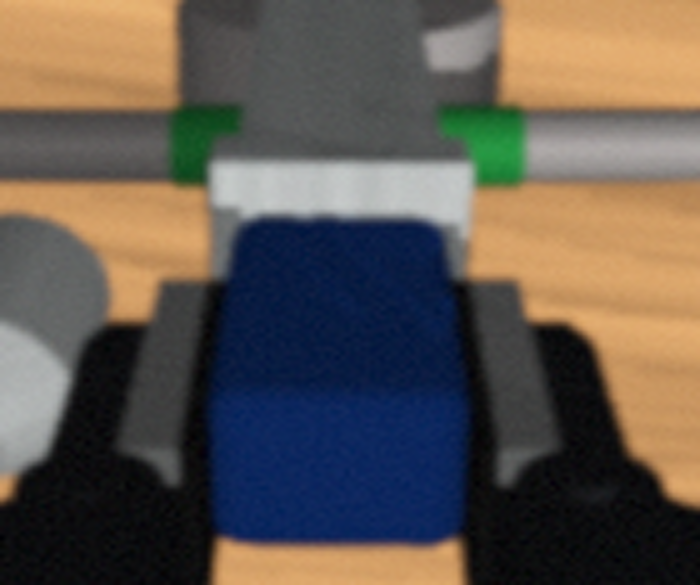

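Wrist and top cameras agree: the rail is +0.9 mm in x and the ring is 200 mm away. Lowering onto the rail.

```bash
python3 -m jog '[[-0.001,0,0.008,0,0],[-0.001,0,0.016,0,0],[-0.001,0,0.023,0,0],[-0.001,0,0.028,0,0],[-0.001,0,0.031,0,0],[-0.001,0,0.031,0,0],[-0.001,0,0.031,0,0]]'
python3 - <<'E'
from h import *
w=snap('wrist');s=snap('scene');
cv2.imwrite('pics/s9.png',cv2.resize(s['pixels'][80:180,320:420,::-1],None,fx=6,fy=6,interpolation=cv2.INTER_CUBIC))
cv2.imwrite('pics/w9.png',w['pixels'][:,:,::-1])
need([615.7,-39.8,222],187.5)
E
```

```text
time: 9.6
tool_pos: [590.2, 158.2, 223.0]
tcp_rot: [179.9, 0.3, -172.5]
ft_force: [0.4, -0.7, -3.8]
finger_gap: 23.2
t 9.7 pos [590.1 158.2 223. ] rot [ 179.9    0.3 -172.5] F [-1.   0.1 -3.9] gap 23.4 j [ 10.   8.  82.   0.  90. -87.]
NEED [ 0.0005 -0.1996  0.0006] turn 0.0002
```

View pics/s9.png

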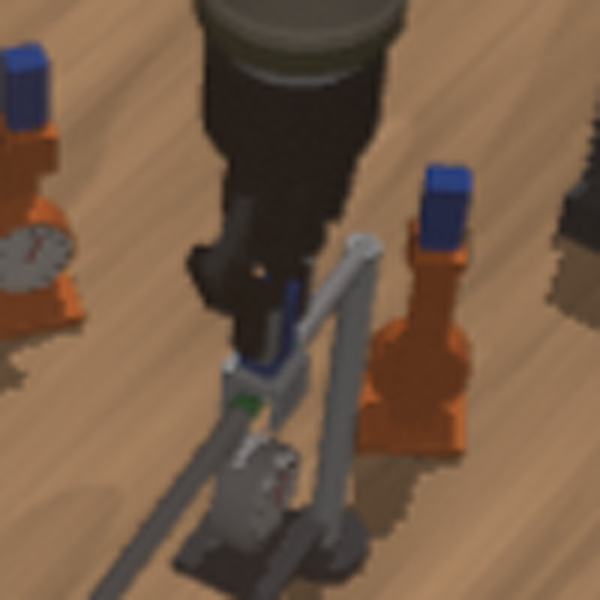

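View pics/w9.png

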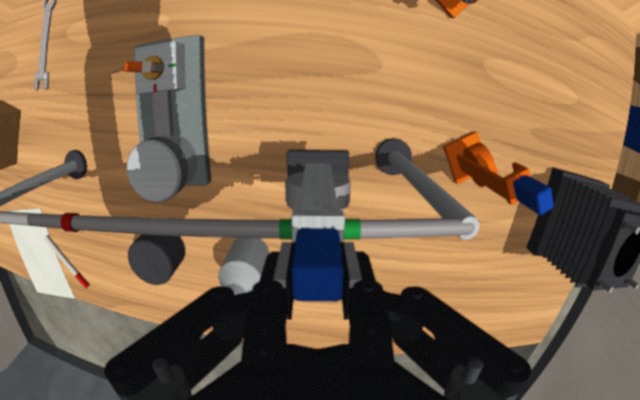

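Hooked over the rail, but the weight is still on the gripper. I'll lower until the rail takes some of it.

```bash
python3 -m jog '[[0,0,0.001,0,0],[0,0,0.001,0,0],[0,0,0.001,0,0]]';python3 -m jog '[[0,0,0.001,0,0],[0,0,0.001,0,0],[0,0,0.001,0,0]]'
```

```text
time: 10.0
tool_pos: [590.3, 158.2, 222.5]
tcp_rot: [179.9, 0.4, -172.5]
ft_force: [-1.6, -0.9, 0.7]
finger_gap: 23.1
time: 10.3
tool_pos: [590.5, 158.3, 222.5]
tcp_rot: [179.9, 0.4, -172.5]
ft_force: [-3.5, -0.5, 5.0]
finger_gap: 23.3
```

```bash
python3 -m jog '[[0,0,-0.001,0,0],[0,-0.01,-0.001,0,0],[0,-0.025,-0.001,0,0],[0,-0.04,-0.001,0,0],[0,-0.055,-0.001,0,0],[0,-0.07,-0.001,0,0],[0,-0.085,-0.001,0,0],[0,-0.1,-0.001,0,0],[0,-0.115,-0.001,0,0],[0,-0.13,-0.001,0,0],[0,-0.145,-0.001,0,0],[0,-0.16,-0.001,0,0],[0,-0.17,-0.001,0,0],[0,-0.178,-0.001,0,0],[0,-0.18,-0.001,0,0],[0,-0.18,-0.001,0,0]]'
python3 - <<'E'
from h import *
import pickle
w=snap('wrist','w10.png');s=snap('scene');pickle.dump((w,s),open('p10.pkl','wb'))
cv2.imwrite('pics/s10.png',cv2.resize(s['pixels'][120:260,260:400,::-1],None,fx=4.2,fy=4.2,interpolation=cv2.INTER_CUBIC))
need([615.7,-39.8,222.5],187.5)
E
```

```text
time: 11.9
tool_pos: [614.0, -20.3, 223.0]
tcp_rot: [179.9, 0.4, -172.5]
ft_force: [0.2, 0.6, -4.1]
finger_gap: 23.1
t 12.0 pos [614.  -19.7 223.1] rot [ 179.9    0.4 -172.5] F [-0.9 -0.3 -3.7] gap 22.7 j [  -7.    9.   81.    0.   90. -104.]
NEED [ 0.0009 -0.0202  0.0005] turn 0.0007
```

View pics/w10.png

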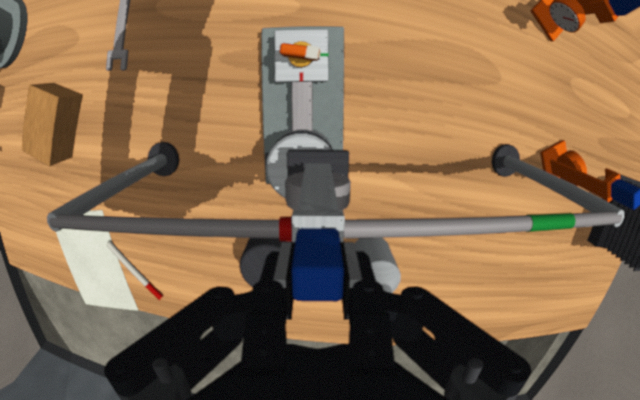

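View pics/s10.png

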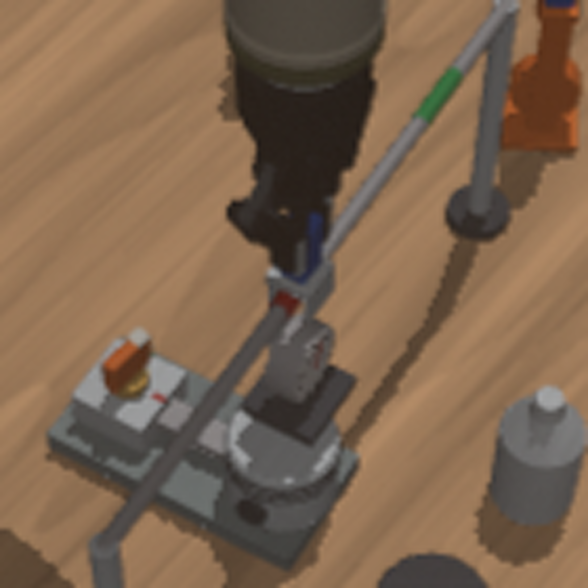

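```bash
python3 - <<'E'
from h import *
import pickle
w,s=pickle.load(open('p10.pkl','rb'))
cv2.imwrite('pics/w10c.png',cv2.resize(w['pixels'][200:310,260:380,::-1],None,fx=6,fy=5,interpolation=cv2.INTER_CUBIC))
im=w['pixels'].astype(int)
for v in(224,229,234):
  m=[u for u in range(260,300) if im[v,u,0]>2*im[v,u,1] and im[v,u,0]>60]; print(v,m[0],m[-1])
a=np.radians(7.5);Y=np.array([-np.sin(a),np.cos(a),0]);X=np.array([np.cos(a),np.sin(a),0])
P=np.array([614,-19.9,0])
for u in(279.5,291.5,318):
  q=fonz(w,(u,229),226);print(u,q.round(1),(q-P)@Y,(q-P)@X)
E
```

```text
224 279 290
229 279 290
234 279 290
279.5 [616.9 -44.1 226. ] -24.40955682309477 -0.2522750037144782
291.5 [615.9 -36.6 226. ] -16.772185553444096 -0.3037287358238978
318 [613.7 -20.  226. ] -0.05104948286798622 -0.332159363537042
```

View pics/w10c.png

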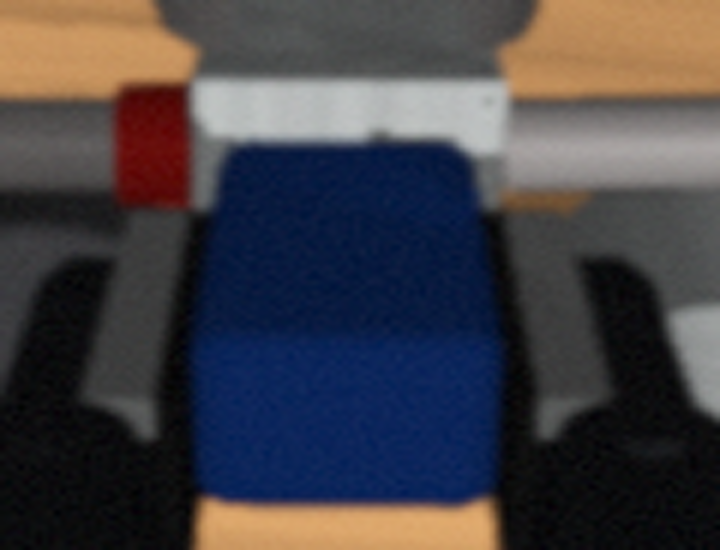

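The ring's visible edge puts its centre 18.4 mm on; the earlier estimate was 20. I'll take 19 and then rest the hanger on the rail.

```bash
python3 -m jog '[[0,-0.006,0,0,0],[0,-0.012,0,0,0],[0,-0.017,0,0,0],[0,-0.019,0,0,0],[0,-0.019,0,0,0],[0,-0.019,0.0008,0,0],[0,-0.019,0.0008,0,0],[0,-0.019,0.0008,0,0]]'
python3 - <<'E'
from h import *
import pickle
w=snap('wrist','w11.png');s=snap('scene');t=snap('top');pickle.dump((w,s,t),open('p11.pkl','wb'))
need([615.5,-39,222.5],187.5)
cv2.imwrite('pics/w11c.png',cv2.resize(w['pixels'][200:310,260:380,::-1],None,fx=6,fy=5,interpolation=cv2.INTER_CUBIC))
E
```

```text
time: 12.8
tool_pos: [616.6, -38.5, 222.6]
tcp_rot: [179.9, 0.5, -172.5]
ft_force: [-1.6, -1.3, -1.5]
finger_gap: 23.2
t 12.95 pos [616.7 -38.6 222.6] rot [ 179.9    0.5 -172.5] F [-0.  -2.  -0.8] gap 23.2 j [  -8.    9.   80.    0.   90. -106.]
NEED [ 0.0012 -0.0003  0.0001] turn 0.0008
```

View pics/w11c.png

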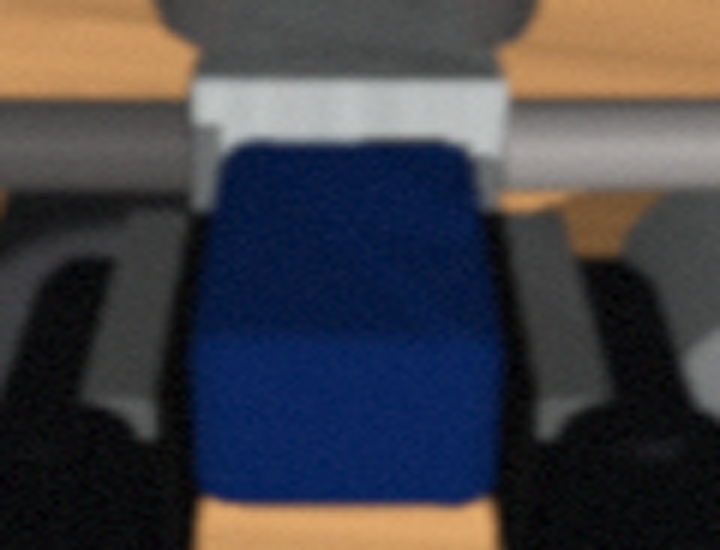

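```bash
python3 -m jog '[[0.001,0,0,0,0],[0.001,0,0,0,0],[0.001,0,0,0,0.35],[0.001,0,0,0,0.5],[0.001,0,0,0,0.7],[0.001,0,0,0,0.9],[0.001,0,0,0,0.9],[0.001,0,0,0,0.9]]'
python3 - <<'E'
from h import *
import pickle
w=snap('wrist','w12.png');s=snap('scene');pickle.dump((w,s),open('p12.pkl','wb'))
cv2.imwrite('pics/s12.png',cv2.resize(s['pixels'][120:260,260:400,::-1],None,fx=4.2,fy=4.2,interpolation=cv2.INTER_CUBIC))
E
```

```text
time: 13.75
tool_pos: [615.7, -38.7, 222.6]
tcp_rot: [179.9, 0.5, -172.5]
ft_force: [0.2, -0.6, 0.6]
finger_gap: 76.7
```

View pics/w12.png

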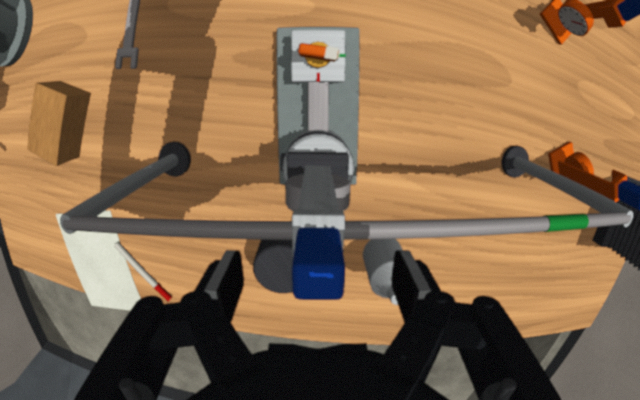

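View pics/s12.png

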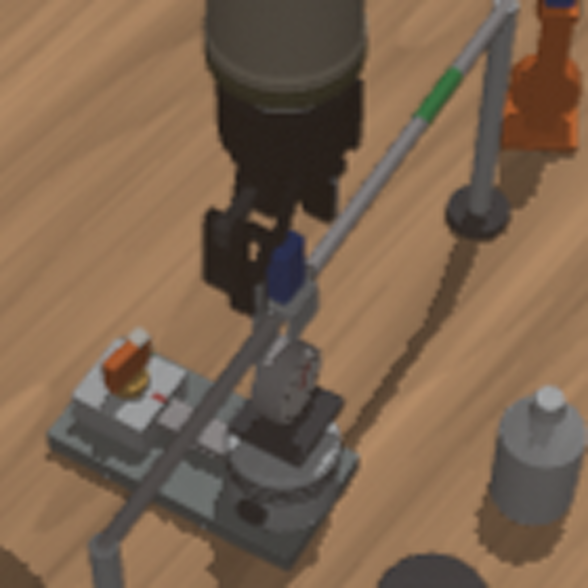

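The hanger hangs free and upright. I'll lift off straight up and check its position relative to the ring.

```bash
python3 -m jog '[[0,0,-0.02,0,1],[0,0,-0.05,0,1],[0,0,-0.08,0,1],[0,0,-0.11,0,1],[0,0,-0.11,0,1]]'
python3 -m jog '[[0.03,0,0,0,1],[0.07,0,0,0,1],[0.11,0,0,0,1],[0.125,0,0,0,1],[0.125,0,0,0,1],[0.125,0,0,0,1]]'
python3 - <<'E'
from h import *
import pickle
w=snap('wrist','w13.png');s=snap('scene','sx.png');t=snap('top');pickle.dump((w,s,t),open('p13.pkl','wb'))
need([491.6,-56,200],187.5)
cv2.imwrite('pics/t13.png',cv2.resize(t['pixels'][140:240,270:370,::-1],None,fx=6,fy=6,interpolation=cv2.INTER_CUBIC))
E
```

```text
time: 14.35
tool_pos: [616.6, -39.3, 338.7]
tcp_rot: [-180.0, 0.9, -172.5]
ft_force: [1.5, -0.2, 1.3]
finger_gap: 85.3
time: 14.95
tool_pos: [493.0, -55.7, 336.5]
tcp_rot: [-180.0, 1.0, -172.5]
ft_force: [0.2, 0.2, 0.9]
finger_gap: 85.3
t 15.1 pos [493.3 -55.6 336.1] rot [ 180.     0.9 -172.4] F [0.2 0.3 0. ] gap 85.6 j [ -13.  -10.   88.    0.  101. -110.]
NEED [ 0.0039 -0.0002  0.136 ] turn 0.0011
```

View pics/w13.png

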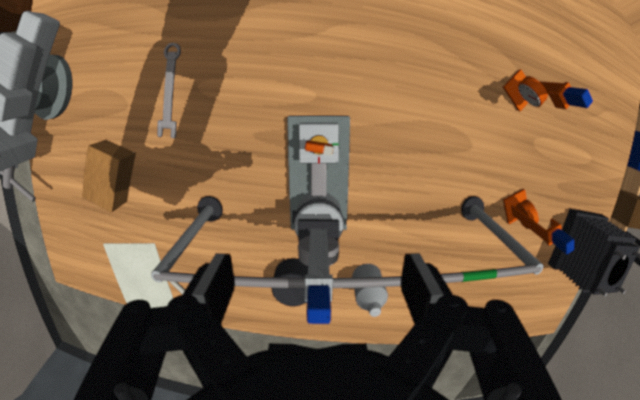

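View pics/t13.png

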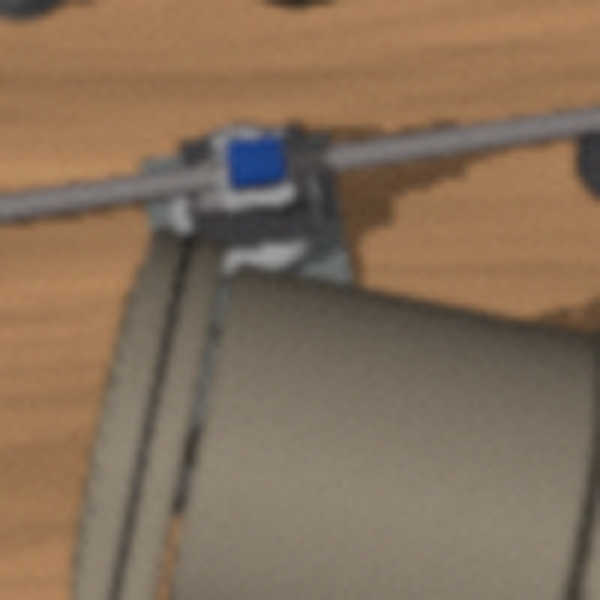

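```bash
python3 - <<'E'
from h import *
import pickle
w,s,t=pickle.load(open('p13.pkl','rb'))
a=np.radians(7.5);Y=np.array([-np.sin(a),np.cos(a),0]);X=np.array([np.cos(a),np.sin(a),0]);M=np.array([615.5,-39.4,0])
im=t['pixels'].astype(int)[155:180,300:330];v,u=np.nonzero((im[...,2]>1.5*im[...,0])&(im[...,2]>60));uv=(u.mean()+300,v.mean()+155)
q=onz(t,uv,285);print('top block',uv,q,(q-M)@X,(q-M)@Y)
im=w['pixels'].astype(int)[280:330,295:345];v,u=np.nonzero((im[...,2]>1.6*im[...,0])&(im[...,2]>60));print(u.min()+295,u.max()+295,v.min()+280,v.max()+280)
q=fonz(w,((u.min()+u.max())/2+295,318),287);print('wrist block',q,(q-M)@Y)
cv2.imwrite('pics/w13c.png',cv2.resize(w['pixels'][100:200,270:370,::-1],None,fx=6,fy=6,interpolation=cv2.INTER_CUBIC))
E
```

```text
top block (np.float64(312.3918918918919), np.float64(166.48648648648648)) [613.0698 -40.568  285.    ] -2.5618912770563367 -0.8408213446513274
307 329 286 322
wrist block [615.0009 -39.234  287.    ] 0.22970767516201035
```

View pics/w13c.png

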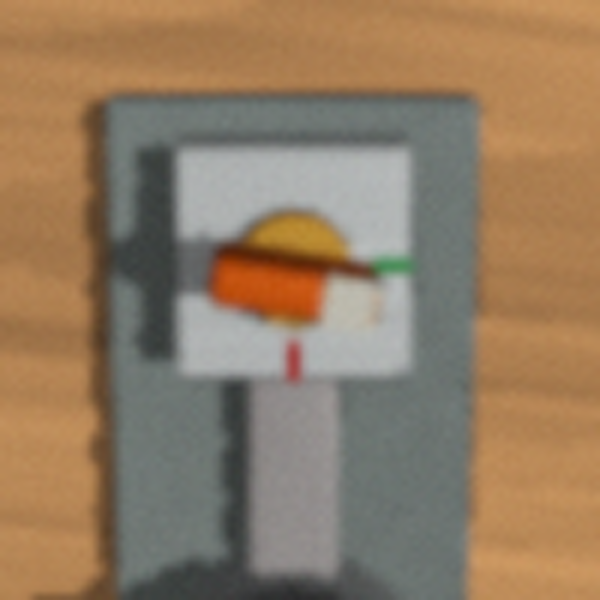

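The hanger is at the ring to within 1 mm by both cameras. Wing angle and centre next.

```bash
python3 - <<'E'
from h import *
import pickle
w,s,t=pickle.load(open('p13.pkl','rb'))
f=lambda p,z:fonz(w,((p[0]+.5)/6-.5+270,(p[1]+.5)/6-.5+100),z)
c=[f(p,90) for p in[(217,257),(381,278),(378,329),(213,303)]]
for x in c:print(x.round(1))
print('centre',np.mean(c,0).round(1))
for i,j in((0,1),(3,2)):
  d=c[j]-c[i];print('white dir',np.degrees(np.arctan2(d[1],d[0])),np.linalg.norm(d))
for n,p in(('r',(293,378)),('g',(412,265))):print(n,f(p,50).round(1))
k=[f(p,50) for p in[(178,147),(412,147),(414,377),(178,377)]];print('block',np.mean(k,0).round(1),[x.round(1)[:2] for x in k])
b=f((296,268),60);print('collar',b)
E
```

```text
[484.6 -73.4  90. ]
[484.5 -35.1  90. ]
[496.7 -34.1  90. ]
[495.5 -73.   90. ]
centre [490.3 -53.9  90. ]
white dir 90.08218418545724 38.308365428077884
white dir 88.34095191760392 38.96371364771126
r [520.8 -50.8  50. ]
g [487.4 -24.8  50. ]
block [490.8 -54.2  50. ] [array([465.1, -87.2]), array([457.5, -29.2]), array([516.4, -20. ]), array([524.3, -80.2])]
collar [490.2957 -54.1467  60.    ]
```

```bash
python3 -m jog '[[0,0,0.01,0.1,1],[0.001,0,0.02,0.24,1],[0.002,0,0.03,0.38,1],[0.002,0,0.04,0.52,1],[0.002,0,0.06,0.66,1],[0.002,0,0.08,0.8,1],[0.002,0,0.1,0.94,1],[0.002,0,0.12,1.08,1],[0.002,0,0.13,1.22,1],[0.002,0,0.136,1.36,1],[0.002,0,0.136,1.5,1],[0.002,0,0.136,1.63,1],[0.002,0,0.136,1.717,1],[0.002,0,0.136,1.717,1],[0.002,0,0.136,1.717,1],[0.002,0,0.136,1.717,1]]' 
python3 - <<'E'
from h import *
import pickle
w=snap('wrist','w14.png');s=snap('scene');pickle.dump((w,s),open('p14.pkl','wb'))
need([491,-55,120],89.2)
cv2.imwrite('pics/s14.png',cv2.resize(s['pixels'][120:260,240:380,::-1],None,fx=4.2,fy=4.2,interpolation=cv2.INTER_CUBIC))
E
```

```text
time: 16.7
tool_pos: [493.6, -55.5, 199.8]
tcp_rot: [179.1, -0.1, 89.3]
ft_force: [-0.6, -0.8, 0.0]
finger_gap: 85.4
t 16.8 pos [493.5 -55.5 200. ] rot [179.1  -0.1  89.3] F [ 0.5 -0.4 -0.2] gap 85.3 j [-13. -10. 102.   0.  87. -12.]
NEED [ 0.0003 -0.0038  0.0799] turn 0.0011
```

View pics/w14.png

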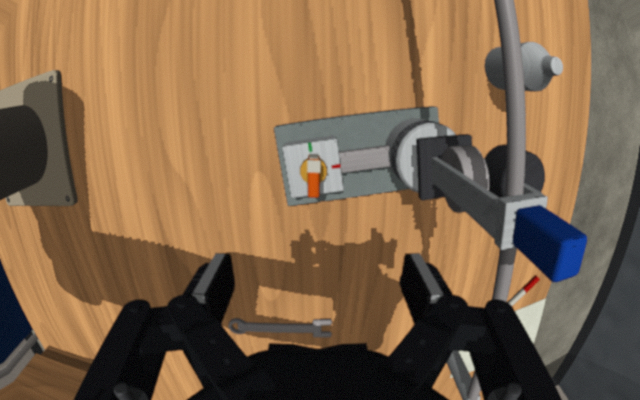

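View pics/s14.png

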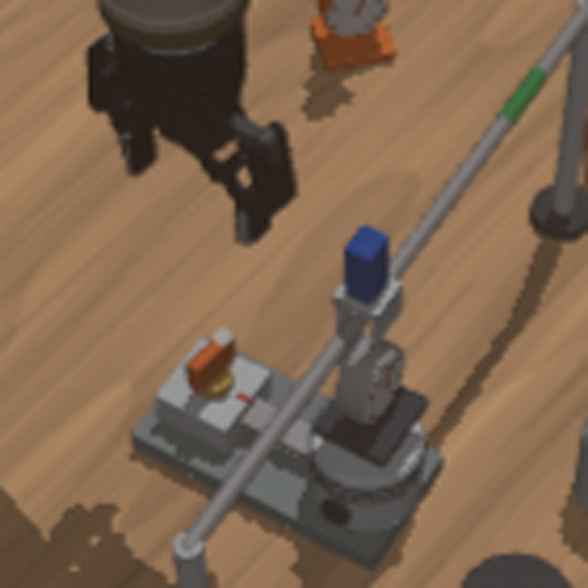

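```bash
python3 - <<'E'
from h import *
import pickle
w,s=pickle.load(open('p14.pkl','rb'))
im=w['pixels'].astype(int)
cv2.imwrite('pics/w14c.png',cv2.resize(w['pixels'][130:220,270:360,::-1],None,fx=6.5,fy=6.5,interpolation=cv2.INTER_CUBIC))
T=r.sense()['tool_pos'];print(fproj(w,[T[0],T[1],90]),fproj(w,[491,-55,90]))
E
```

```text
[315.5601 179.7559] [312.9325 179.2658]
```

View pics/w14c.png

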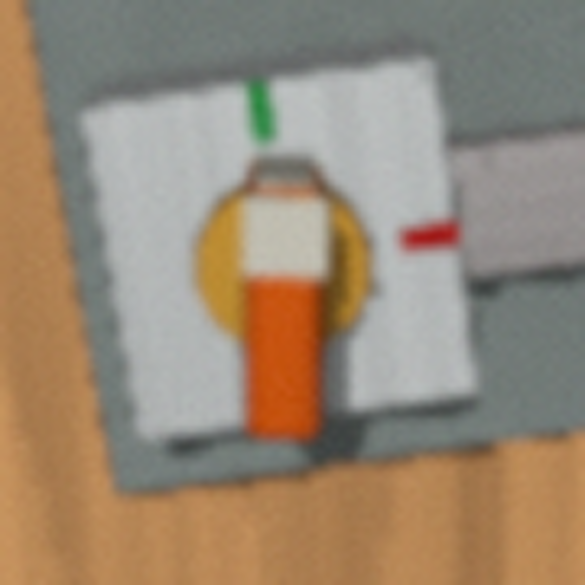

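```bash
python3 - <<'E'
from h import *
need([491.8,-54.5,37],89.3)
need([491.8,-54.5,90],89.3)
E
```

```text
t 16.8 pos [493.5 -55.5 200. ] rot [179.1  -0.1  89.3] F [ 0.5 -0.4 -0.2] gap 85.3 j [-13. -10. 102.   0.  87. -12.]
NEED [ 0.0006 -0.0043  0.1629] turn -0.0006
t 16.8 pos [493.5 -55.5 200. ] rot [179.1  -0.1  89.3] F [ 0.5 -0.4 -0.2] gap 85.3 j [-13. -10. 102.   0.  87. -12.]
NEED [ 0.0007 -0.0035  0.1099] turn -0.0006
```

```bash
python3 -m jog '[[0,-0.001,0.02,0,1],[0.0007,-0.002,0.05,0,1],[0.0007,-0.003,0.08,0,1],[0.0007,-0.0035,0.11,0,1],[0.0007,-0.004,0.14,0,1],[0.0007,-0.0043,0.155,0,1],[0.0007,-0.0043,0.163,0,1],[0.0007,-0.0043,0.163,0,1],[0.0007,-0.0043,0.163,0,1]]' 
python3 - <<'E'
from h import *
import pickle
w=snap('wrist','w15.png');s=snap('scene');pickle.dump((w,s),open('p15.pkl','wb'))
need([491.8,-54.5,37],89.3)
cv2.imwrite('pics/s15.png',cv2.resize(s['pixels'][120:260,240:380,::-1],None,fx=4.2,fy=4.2,interpolation=cv2.INTER_CUBIC))
E
```

```text
time: 17.7
tool_pos: [492.6, -54.6, 38.0]
tcp_rot: [179.0, -0.1, 89.3]
ft_force: [0.7, -0.3, 0.1]
finger_gap: 85.8
t 17.8 pos [493.  -54.7  38.4] rot [179.   -0.1  89.3] F [-0.7  0.2  0.4] gap 85.2 j [-13.  -2. 112.   0.  69. -12.]
NEED [ 0.0002 -0.0012  0.0014] turn -0.0005
```

View pics/w15.png

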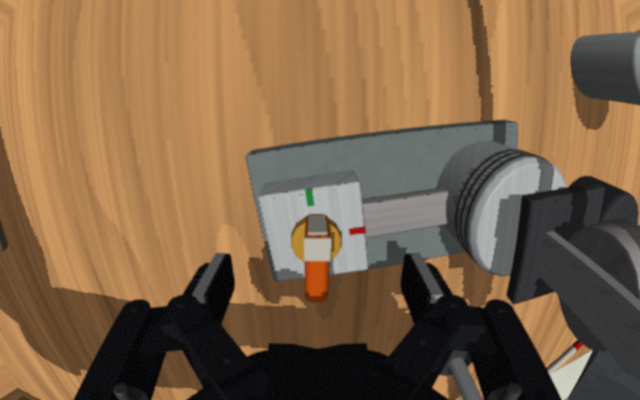

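View pics/s15.png

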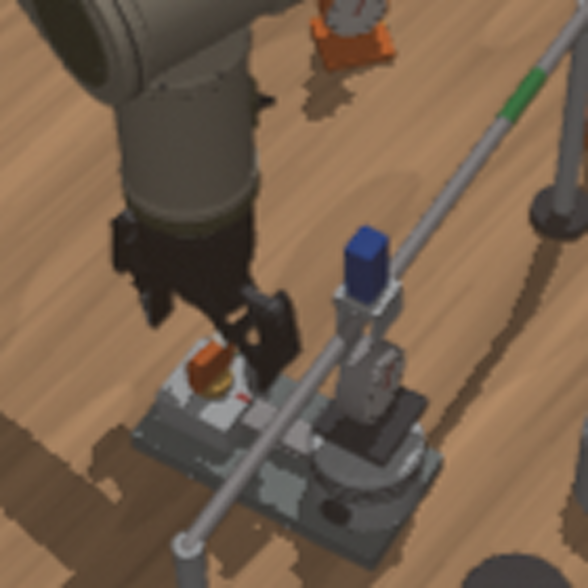

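The fingers straddle the wing, with its centre at u≈317 midway between them. Closing.

```bash
python3 -m jog '[[0,-0.001,0.001,0,0],[0,-0.001,0.001,0,0],[0,-0.001,0.001,0,0],[0,-0.001,0.001,0,0],[0,-0.001,0.001,0,0],[0,-0.001,0.001,0,0],[0,-0.001,0.001,0,0],[0,-0.001,0.001,0,0],[0,-0.001,0.001,0,0]]' 40
python3 - <<'E'
from h import *
import pickle
w=snap('wrist','w16.png');s=snap('scene');pickle.dump((w,s),open('p16.pkl','wb'))
need([491.8,-54.5,37],89.3)
cv2.imwrite('pics/s16.png',cv2.resize(s['pixels'][120:260,240:380,::-1],None,fx=4.2,fy=4.2,interpolation=cv2.INTER_CUBIC))
E
```

```text
time: 18.7
tool_pos: [492.2, -54.7, 37.6]
tcp_rot: [179.0, -0.1, 89.3]
ft_force: [-1.2, 0.1, 3.2]
finger_gap: 10.7
t 18.8 pos [492.1 -54.7  37.6] rot [179.   -0.1  89.3] F [-0.   0.1  4.2] gap 11.2 j [-13.  -2. 112.   0.  69. -12.]
NEED [ 0.0002 -0.0003  0.0006] turn -0.0005
```

View pics/w16.png

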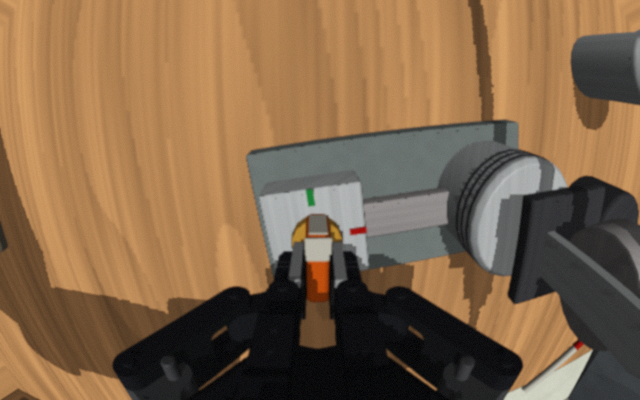

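View pics/s16.png

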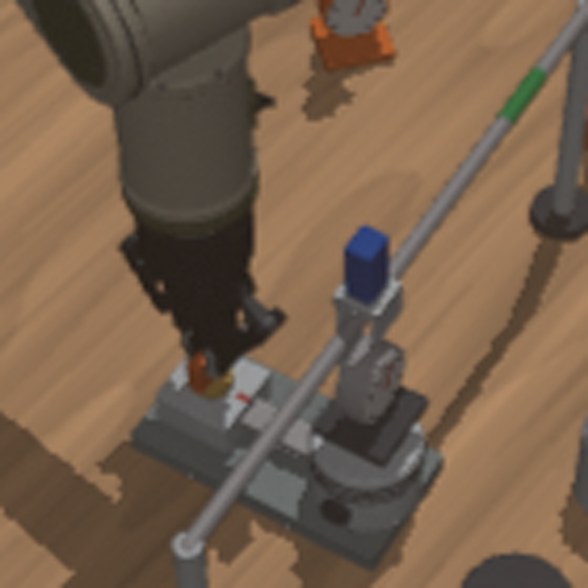

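Gripped (gap 11 mm). Turning clockwise most of the way.

```bash
python3 -m jog '[[0,0,0,0.05,0],[0,0,0,0.15,0],[0,0,0,0.27,0],[0,0,0,0.39,0],[0,0,0,0.51,0],[0,0,0,0.63,0],[0,0,0,0.75,0],[0,0,0,0.75,0]]' 
python3 - <<'E'
from h import *
need([492.1,-54.7,37.6],7.5);print(r.sense()['wrist_torque'])
E
```

```text
time: 19.6
tool_pos: [491.8, -54.6, 37.5]
tcp_rot: [179.4, -0.8, 46.2]
ft_force: [-3.0, 1.3, 5.5]
finger_gap: 11.4
t 19.6 pos [491.8 -54.6  37.5] rot [179.4  -0.8  46.2] F [-3.   1.3  5.5] gap 11.4 j [-13.  -2. 112.   0.  69.  31.]
NEED [ 0.0001  0.0003 -0.    ] turn 0.6754
[ 0.0223  0.6619 -0.1049]
```

Forces are low. Continuing to near the stop.

```bash
python3 -m jog '[[0,0,0,0.1,0],[0,0,0,0.22,0],[0,0,0,0.34,0],[0,0,0,0.46,0],[0,0,0,0.57,0],[0,0,0,0.62,0],[0,0,0,0.62,0]]' 
python3 - <<'E'
from h import *
need([492.1,-54.7,37.6],7.5);print(r.sense()['wrist_torque'])
E
python3 -m jog '[[0,0,0,0.02,0],[0,0,0,0.04,0],[0,0,0,0.055,0],[0,0,0,0.055,0],[0,0,0,0.055,0]]' 
python3 - <<'E'
from h import *
need([492.1,-54.7,37.6],7.5);print(r.sense()['wrist_torque'])
snap('wrist','w17.png')
E
```

```text
time: 20.3
tool_pos: [491.6, -54.4, 37.6]
tcp_rot: [179.9, -1.0, 10.8]
ft_force: [-2.9, 1.9, 4.8]
finger_gap: 11.0
t 20.3 pos [491.6 -54.4  37.6] rot [179.9  -1.   10.8] F [-2.9  1.9  4.8] gap 11.0 j [-13.  -2. 112.   0.  69.  67.]
NEED [ 0.0005  0.0004 -0.    ] turn 0.058
[ 0.1373  0.8015 -0.0703]
time: 20.8
tool_pos: [491.5, -54.4, 37.6]
tcp_rot: [180.0, -1.0, 7.7]
ft_force: [-2.1, 2.0, 4.4]
finger_gap: 10.7
t 20.8 pos [491.5 -54.4  37.6] rot [180.   -1.    7.7] F [-2.1  2.   4.4] gap 10.7 j [-13.  -2. 112.   0.  69.  70.]
NEED [ 0.0005  0.0004 -0.    ] turn 0.0036
[0.0901 0.6376 0.0258]
```

View pics/w17.png

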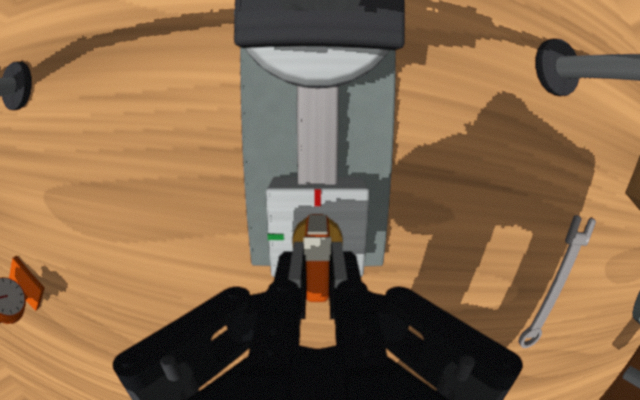

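The white end points at the red tick (u≈317 for both). I'll creep on until the torque shows the stop.

```bash
for i in 1; do python3 -m jog '[[0,0,0,0.02,0],[0,0,0,0.04,0],[0,0,0,0.04,0]]'; python3 -c "
from h import *
s=r.sense();print(s['tcp_rot'],s['wrist_torque'],s['joint_efforts'])"; done
python3 -m jog '[[0,0,0,0.03,0],[0,0,0,0.05,0],[0,0,0,0.05,0],[0,0,0,0.05,0]]'; python3 -c "
from h import *
s=r.sense();print(s['tcp_rot'],s['wrist_torque'],s['joint_efforts'])"
```

```text
time: 21.15
tool_pos: [491.6, -54.4, 37.6]
tcp_rot: [-180.0, -1.0, 5.4]
ft_force: [-1.4, 1.5, 4.1]
finger_gap: 10.8
[-179.983    -0.9654    5.3983] [0.0098 0.4817 1.0297] [ -1.4589 -42.1499 -44.7294   0.3882  -1.0334   1.3659]
time: 21.55
tool_pos: [492.2, -54.2, 37.8]
tcp_rot: [-179.9, -1.0, 2.6]
ft_force: [3.4, 2.5, 2.7]
finger_gap: 11.0
[-179.9292   -1.0417    2.5733] [ 0.5089 -0.4316  0.9635] [ -2.5531 -42.1443 -43.0566  -0.7977   0.7369   0.9892]
```

Torque rose from 0.03 to about 1.0 N·m at yaw ≈6°, so it is seated, and it stayed there for more than 0.3 s. Now backing off a quarter turn, to tool yaw ≈97.5°.

```bash
python3 -m jog '[[0,0,0,-0.05,0],[0,0,0,-0.15,0],[0,0,0,-0.27,0],[0,0,0,-0.39,0],[0,0,0,-0.51,0],[0,0,0,-0.63,0],[0,0,0,-0.75,0],[0,0,0,-0.87,0],[0,0,0,-0.99,0],[0,0,0,-1.11,0],[0,0,0,-1.23,0],[0,0,0,-1.35,0],[0,0,0,-1.45,0],[0,0,0,-1.53,0],[0,0,0,-1.58,0],[0,0,0,-1.58,0],[0,0,0,-1.58,0]]'
python3 - <<'E'
from h import *
import pickle
need([492.1,-54.7,37.6],97.5);print(r.sense()['wrist_torque'])
w=snap('wrist','w18.png');pickle.dump(w,open('p18.pkl','wb'))
cv2.imwrite('pics/w18c.png',cv2.resize(w['pixels'][160:320,240:400,::-1],None,fx=3.75,fy=3.75,interpolation=cv2.INTER_CUBIC))
E
```

```text
time: 23.25
tool_pos: [492.0, -53.7, 37.6]
tcp_rot: [179.0, -0.1, 93.0]
ft_force: [0.5, 5.3, 4.2]
finger_gap: 10.7
t 23.25 pos [492.  -53.7  37.6] rot [179.   -0.1  93. ] F [0.5 5.3 4.2] gap 10.7 j [-12.  -2. 112.   0.  69. -16.]
NEED [-0.001   0.0001  0.    ] turn -0.0789
[1.2434 0.2334 0.0173]
```

View pics/w18c.png

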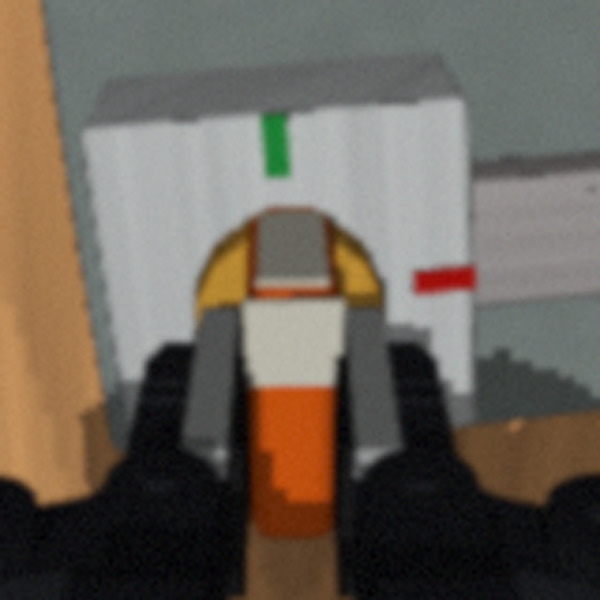

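The wing is flush in the jaws and nearly on the green tick. 4.5° remain.

```bash
python3 -m jog '[[-0.0005,0,0,-0.03,0],[-0.001,0,0,-0.06,0],[-0.001,0,0,-0.079,0],[-0.001,0,0,-0.079,0],[-0.001,0,0,-0.079,0]]'
python3 - <<'E'
from h import *
import pickle
need([492.1,-54.7,37.6],97.5);print(r.sense()['wrist_torque'])
w=snap('wrist','w19.png');s=snap('scene','s19.png');t=snap('top','t19.png');pickle.dump((w,s,t),open('p19.pkl','wb'))
cv2.imwrite('pics/w19c.png',cv2.resize(w['pixels'][160:320,240:400,::-1],None,fx=3.75,fy=3.75,interpolation=cv2.INTER_CUBIC))
cv2.imwrite('pics/s19c.png',cv2.resize(s['pixels'][120:260,240:380,::-1],None,fx=4.2,fy=4.2,interpolation=cv2.INTER_CUBIC))
E
```

```text
time: 23.8
tool_pos: [492.0, -53.8, 37.6]
tcp_rot: [179.0, -0.2, 97.4]
ft_force: [1.3, 6.4, 4.3]
finger_gap: 10.5
t 23.8 pos [492.  -53.8  37.6] rot [179.   -0.2  97.4] F [1.3 6.4 4.3] gap 10.5 j [-13.  -2. 112.   1.  69. -20.]
NEED [-0.0009  0.      0.    ] turn -0.002
[1.3965 0.1591 0.0927]
```

View pics/w19c.png

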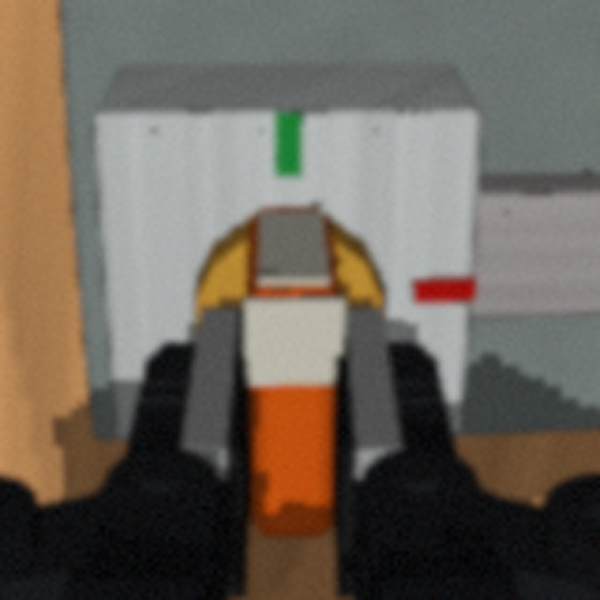

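View pics/s19c.png

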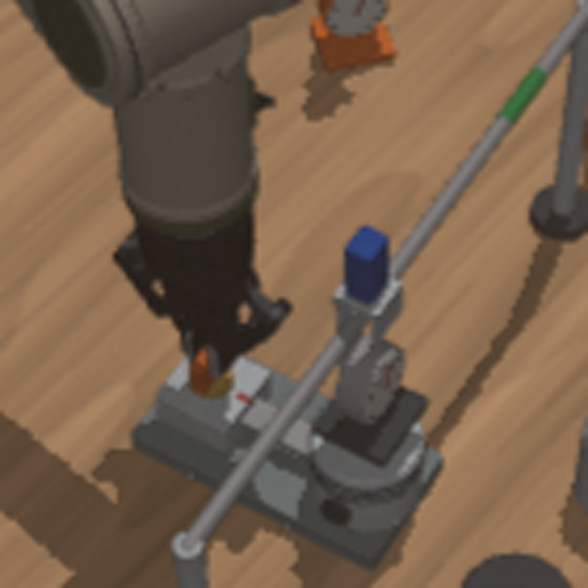

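View pics/t19.png

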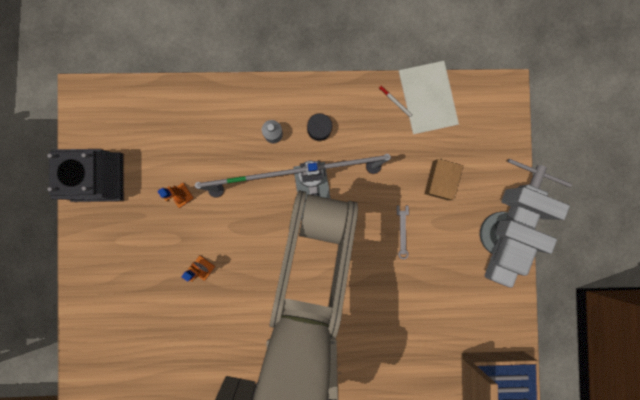

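The wing is square to the clamp with its white end at the green tick, the hanger is at rest on the ring, and the loose items are in their original positions. I'll settle briefly and hand in.

```bash
python3 -m jog '[[0,0,0,0,0],[0,0,0,0,0],[0,0,0,0,0],[0,0,0,0,0]]'
python3 - <<'E'
from h import *
s=r.sense();print(s['tcp_rot'],s['qd'],s['finger_gap'],s['ft_force'])
im=snap('top')['pixels'].astype(int)[155:180,300:330];v,u=np.nonzero((im[...,2]>1.5*im[...,0])&(im[...,2]>60));print(u.mean()+300,v.mean()+155)
print(r.hand_in())
E
```

```text
time: 24.35
tool_pos: [492.0, -53.7, 37.6]
tcp_rot: [179.0, -0.2, 97.3]
ft_force: [0.9, 5.0, 3.9]
finger_gap: 11.3
[178.9728  -0.1615  97.35  ] [ 0.0451  0.0477  0.0151 -0.0738 -0.1301 -0.1355] 11.305648190030844 [0.9463 5.0476 3.9387]
312.3918918918919 166.48648648648648
the job is handed in; nothing more can be done
None
```

I handed the job in at about 24 s, with every step done and the thumbscrew still gripped. No verdict is reported, so the result rests on my own checks:

- **Hanger:** I hooked it on at the green band, slid it about 199 mm along the rail and let go. It hangs upright, within about 1 mm of the red ring along the rail. The top camera showed no movement of it between letting go and hand-in.
- **Thumbscrew:** I turned it clockwise until the torque jumped from 0.03 to about 1.0 N·m with the white end at the red tick. After backing off, the white end points at the green tick, with the tool at 97.35° against a 97.5° target. It was still, and gripped at a 40 N setting with an 11 mm gap.
- **Loose items:** The oil can, piston, wrench and carton look unmoved in the top view.

**What went wrong on the way:**
- **First grasp:** It slipped off the top of the hanger's block and left the hanger rocking, though it stayed standing. Two cameras put the real finger tips about 30 mm above the reported TCP, so I allowed for that from then on.
- **At the stop:** The tool went on about 5° after the screw had seated. It was flush in the jaws again on backing off.
- **Ring position:** Estimates differed by about 2 mm: 18.4 mm left to slide by the close view against 20 mm by the earlier one, and I used 19.

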